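# Sort the mixed-up shelf parts into their own trays

## Robot

A 6-joint arm with a two-finger parallel gripper is mounted at the origin on the work surface. World frame = base frame: x ahead of the robot, y to its left, z up, the work surface at z = 0. Lengths are in m, angles in rad, forces in N, time in s.
With the tool pointing down it reaches from about 0.375 to 0.975 m from the base axis. Payload 3.8 kg.
Tool frame: the origin (TCP) lies at the very end of the fingers, on their centre line; the grasp point (between the pads) lies 19 mm behind it; y points along the fingers, x is the direction in which the jaws open and shut, and the axes are right-handed (so a half turn about y gives the same grasp; the last joint's range is limited). The gripper opens to 85 mm and grips with 20 to 120 N. Pads are 22 mm wide; open, the fingers measure 114 mm over their backs; the gripper's body (76 mm by 85 mm) begins 54 mm behind the grasp point. The pads swing forward as they close: fully open they stand 13 mm farther back than shut.
Start: joints at [-0.037, 0.264, 1.604, -0, 1.274, -0.037], TCP at [0.675, -0, 0.21] pointing down, gripper open.
Joint ranges: [-2.63, 2.63], [-0.94, 2.18], [0.31, 2.57], [-1.31, 4.45], [0, 2.66], [-2.55, 2.55]. Speed limits (rad/s): [2.57, 2.57, 3.14, 3.14, 3.14, 3.14].

## Interface

Orientations are given as a rotation vector (axis times angle).
In Python, from workcell import bot, cams gives the robot as it stands.
- The arm moves only by the tool play_rows, never from a script. Its argument "motion" is a list of rows, each a list of 2 entries, a list of its own where there are three numbers: the shift along the world's x, y, z normalised to -1 to 1, where 1 is 400 mm, then the turn, a rotation vector about the world's x, y, z normalised to -1 to 1, where 1 is pi/4 rad. In form: [[[tx, ty, tz], [ax, ay, az]], ...]. A call has 1 to 10 rows; each row is the pose to reach, as a shift and turn from the pose commanded when the call began; what a row does not reach only later rows make up. A row lasts 1/8 s, in which the tool goes at most 62.5 mm and 10.7 degrees, less where a joint would pass 70% of its speed; a pose out of reach is approached as far as the arm can. A call with a number of a shift or a turn outside -1 to 1 is refused whole. A call with a gripper value outside its range is refused whole. "gripper" is the closure, from 0 (fully open) to 1 (shut), set as the call begins (left out, the last holds). The fingers move at their own pace and stop on an object; "squeeze" is the grip in N (left out, the last holds). Time passes only in rows, so rows that repeat a pose let the fingers close. It gives the time, the measured TCP pose, the force and the opening at its end, in the units of the state.
- bot.read_state(): the state, without advancing time (a new reading comes with each control period).
- cams.read_camera(name): name is "scene" or "side" or "wrist"; returns (picture, depth): 480x640x3 uint8, red, green, blue; 480x640 float32, m along the optical axis (not along the pixel's ray), 0 where there is no reading.
- cams.calibration(name): a dict with "mtx" (3x3 intrinsics, pixels), "R" (3x3) and "t" (3): a world point X has camera coordinates R X + t; the wrist camera has in their place "tool_from_camera" (4x4, takes a point from camera to tool coordinates, whose origin is the TCP and whose axes are the tool frame's). Camera axes: x right, y down, z forward; pixel columns grow to the right and rows downward; lengths in m; the calibration is good to about 2 mm. A picture is of the moment at which its call begins: read the wrist's pose just before it. calibration takes no time and is no camera call.
- bot.finish_job(): hands the job in, once; it reports no verdict.
Trained networks look in the newest picture that a camera, given by its name, has taken for a name from the list of things; names that differ only in an ending like _2 or _b are one class to them, and where a whole thing is asked for, a point or a joint stands for the part that bears it (a point fixed in the world has none). Each returns a list of dicts, best first, with "conf" (0 to 1); they miss things now and then, are a little off and sometimes report something else, mostly with a low value. They report only what shows in the picture. A call takes as long as a camera call. They do not tell look-alikes from the thing itself.
- cams.recognise(camera, label): "xyz" ([x, y, z] in m, in the coordinates of the camera as it stood for that picture, good to about 4 mm: the middle of the surface that is visible of it).
- cams.regions_of(camera, label): "mask" (480x640 bool, what is visible of it).
- cams.mark_of(camera, label): "xyz" ([x, y, z] in m, in the coordinates of the camera as it stood for that picture, good to about 4 mm: a listed point, or the origin of a listed thing).
The state is a dict: "time": time; "q": joint angles; "joint_vel": joint speeds; "joint_torque": joint torques, N m; "tool_pos": TCP position; "tcp_rot": TCP orientation; "wrist_force": force on the tool from outside, world axes, zero at the start; "torque": the same for the moment, N m; "width": opening from 0.0 (shut) to 1.0 (fully open).
Only numpy, scipy, OpenCV 4.12 (cv2) and the standard library are available. Lean on these libraries where they do the work, as an engineer would, in place of code of your own. Each camera call takes 0.05 s, during which the arm holds its last target.

## Task

The three shelf parts lie in each other's trays: move each, one at a time, to the tray of its own outline, so that the round knob ends in the middle of the round tray, the square corner block in the middle of the square tray, and the hinge in the middle of the oblong tray, lying along its length. Begin by parking one part near the middle of the empty cork pad and letting it go there, so that no tray ever holds two parts; nothing is left on the pad at the end. Set the parts down flat and gently rather than dropping them, and leave the hex key, mallet and tape measure where they are.

Things in the scene. Friction and masses are not known exactly. Their poses are not given: they have to be found in the camera images.
- knob_mid (a point): loose round cream plastic lock knob, upright, 34 mm high: a 54 mm wide flange 9 mm thick at the bottom, above it a ribbed round grip of 44 mm diameter. Point: its centre, 17 mm above its underside; z up.
- block_mid (a point): loose square birch corner block, 46 x 46 mm, 34 mm high, two steel screw holes in its top. Point: its centre, 17 mm above its underside; x and y square to its sides, z up.
- hinge_mid (a point): loose chrome hinge, folded shut and lying flat: an oblong 80 mm long (along x), 44 mm wide (y from -22 to +22, the round barrel along the +y side), 20 mm high. Point: its centre, 10 mm above its underside; z up. Flat edge on the -y side, so it can be gripped across its width.
- tray_round: fixed round grey plastic tray, 122 mm across outside, floor 3 mm thick, rim 7 mm high above the mat and 3 mm thick. Origin: centre of its underside, on the mat (z = 0).
- tray_square: fixed square grey plastic tray, 110 x 110 mm outside, floor 3 mm thick, rim 7 mm high above the mat and 3 mm thick. Origin: centre of its underside, on the mat; x and y along its sides.
- tray_oblong: fixed oblong grey plastic tray, 150 mm long (along its x) and 100 mm wide outside, floor 3 mm thick, rim 7 mm high above the mat and 3 mm thick. Origin: centre of its underside, on the mat.
- pad: fixed square cork pad, 110 x 110 mm, 4 mm thick, no rim, empty at the start: the free spot. Origin: centre of its underside, on the mat.
- hexkey_mid (a point): bystander: loose aluminium hex key lying flat, long arm 80 mm (along x), short arm 32 mm, 7 mm thick. Point: middle of its long arm.
- mallet_head (a point): bystander: loose mallet lying down, green rubber head 56 mm across and 95 mm long, wooden handle. Point: centre of the head.
- tape_mid (a point): bystander: loose black tape measure, about 50 x 52 mm, 26 mm high. Point: its centre.
Things that resemble listed ones, but are neither listed nor needed, are in the scene too. What is shaped like the part that bears hinge_mid but turquoise is not meant.

How it is judged:
By the outcome, as a careful person would: the job done as asked, in the order asked, and still so for the second after the job is handed in, with the robot touching nothing.
It also fails if it takes over 96 s, if anything falls off the work surface, if the arm or the gripper's body presses on something with over 40 N, if the wrist force passes 120 N, or if a joint passes its speed limit or range.

## Working session

There is one attempt and no reset: what is moved stays moved. The work goes in short steps, Python scripts to look and compute and a tool call to move; the robot and the scene stay as the last step left them, time stands still between calls to the robot, and variables do not carry over. Pictures are saved under pics/ and viewed, and the job is handed in when it is done.

Besides the shell and the picture viewer there is one more tool, called after ">>>" as name(argument=value, ...) on one line, values as JSON. play_rows: Moves the arm, as the interface text tells. Its arguments: {"type":"object","properties":{"motion":{"type":"array","items":{"type":"array"}},"gripper":{"type":"number"},"squeeze":{"type":"number"}},"required":["motion"]}

```bash
ls; mkdir -p pics; python3 - <<'E'
from workcell import bot,cams
import cv2
print(bot.read_state())
for n in ["scene","side","wrist"]:
    p,d=cams.read_camera(n); cv2.imwrite(f"pics/{n}0.png",p[:,:,::-1]); c=cams.calibration(n); print(n,c)
E
```

```text
pics
{'time': 0.0, 'q': array([-3.68832531e-02,  2.64746065e-01,  1.60540176e+00, -8.79545908e-06,
        1.27367085e+00, -3.68721545e-02]), 'joint_vel': array([-0.00103164, -0.00026381, -0.00085958, -0.00240737, -0.00107345,
       -0.00189183]), 'joint_torque': array([ 6.10465631e-04, -5.15121067e+01, -3.67308676e+01, -4.07824507e-05,
        1.31324201e-02,  1.46811578e-05]), 'tool_pos': array([6.74218005e-01, 3.52067248e-05, 2.08851847e-01]), 'tcp_rot': array([-1.57072195,  0.00175404,  0.00174066]), 'wrist_force': array([-0.08905866,  0.93360226,  0.08566138]), 'torque': array([-0.05623646,  0.00812559, -0.05249138]), 'width': 1.0035608017652098}
scene {'mtx': array([[599.19446805,   0.        , 319.05585714],
       [  0.        , 599.19446805, 246.21537233],
       [  0.        ,   0.        ,   1.        ]]), 'R': array([[ 4.05751096e-01,  9.13983603e-01,  1.44819914e-04],
       [ 7.77069981e-01, -3.44886654e-01, -5.26512526e-01],
       [-4.81173869e-01,  2.13745570e-01, -8.50167359e-01]]), 't': array([-0.15948686, -0.35618029,  1.48533742])}
side {'mtx': array([[460.59762
[... 172 characters left out ...]
672,  0.00862043],
       [-0.04506678, -0.51777305, -0.85433018],
       [ 0.09059419,  0.84955698, -0.51965915]]), 't': array([-0.48729985,  0.04359862,  0.90349343])}
wrist {'mtx': array([[399.50707732,   0.        , 323.91317774],
       [  0.        , 399.50707732, 238.43226196],
       [  0.        ,   0.        ,   1.        ]]), 'tool_from_camera': array([[ 9.99999779e-01, -1.10042028e-04, -6.55395094e-04,
        -1.11771307e-03],
       [ 6.01612115e-04, -2.69081659e-01,  9.63117178e-01,
        -1.63319463e-01],
       [-2.82338167e-04, -9.63117360e-01, -2.69081533e-01,
         6.82194433e-02],
       [ 0.00000000e+00,  0.00000000e+00,  0.00000000e+00,
         1.00000000e+00]])}
```

View pics/scene0.png

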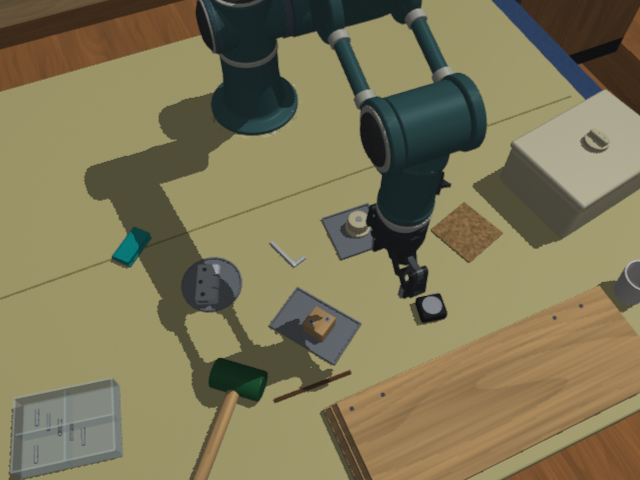

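View pics/side0.png

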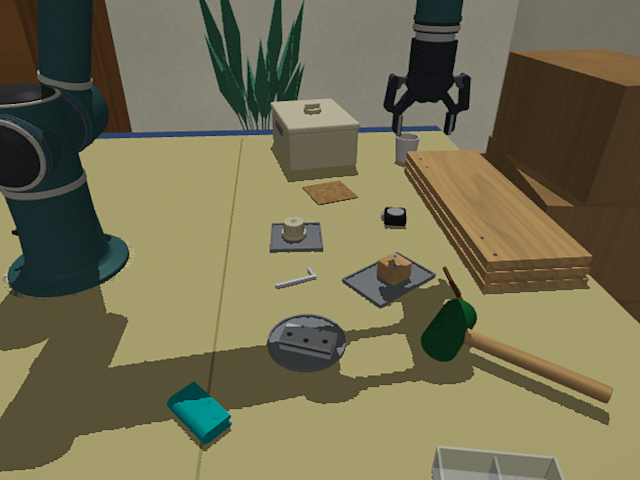

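View pics/wrist0.png

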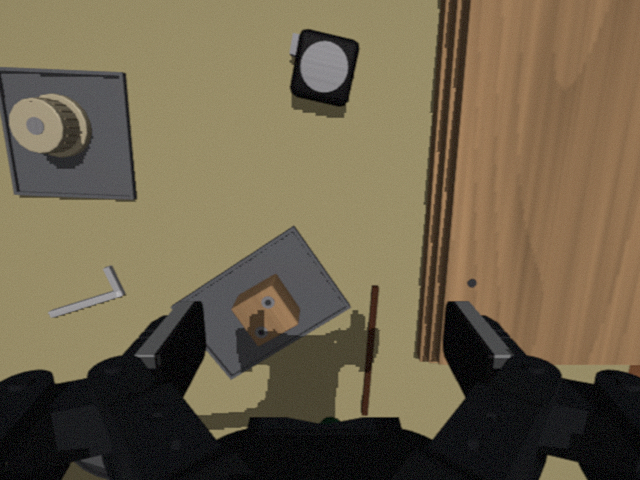

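Scene view: the knob sits in the square tray (scene ~350,228), the block in the oblong tray (~318,322) and the hinge in the round tray (~208,285). The pad is at ~467,232, and the turquoise look-alike is at ~130,246. I'll park the knob first.

```bash
cat > h.py <<'E'
from workcell import bot,cams
import numpy as np, cv2
from scipy.spatial.transform import Rotation as Ro
def TF(n,st=None):
    c=cams.calibration(n)
    if n=="wrist":
        st=st or bot.read_state()
        R=Ro.from_rotvec(st['tcp_rot']).as_matrix(); A=c['tool_from_camera']
        return c['mtx'],R@A[:3,:3],R@A[:3,3]+st['tool_pos']
    return c['mtx'],c['R'].T,-c['R'].T@c['t']
def cloud(n,d,mask,tf):
    K,R,t=tf; v,u=np.nonzero(mask&(d>0)); z=d[v,u]
    return (np.c_[(u-K[0,2])/K[0,0]*z,(v-K[1,2])/K[1,1]*z,z])@R.T+t
def snap(n,name=None):
    tf=TF(n); p,d=cams.read_camera(n)
    if name: cv2.imwrite(f"pics/{name}.png",p[:,:,::-1])
    return p,d,tf
def look(n,labels,name=None):
    p,d,tf=snap(n,name); K,R,t=tf; out={}
    for l in labels:
        m=cams.mark_of(n,l); g=cams.regions_of(n,l)
        for e in m: print(n,l,'mark',round(e['conf'],2),np.round(R@e['xyz']+t,4))
        for e in g:
            c=cloud(n,d,e['mask'],tf)
            if len(c)<30: continue
            # high surface rectangle
            r=cv2.minAreaRect(c[:,:2].astype(np.float32)*1000)
            zs=np.percentile(c[:,2],[5,50,95])
            print('   mask',round(e['conf'],2),len(c),'med',np.round(np.median(c,0),4),'z',np.round(zs,4),'rect',np.round(r[0],1),np.round(r[1],1),round(r[2],1))
            top=c[c[:,2]>zs[2]-.006]
            r=cv2.minAreaRect(top[:,:2].astype(np.float32)*1000)
            print('      top',len(top),'rect',np.round(r[0],1),np.round(r[1],1),round(r[2],1),'mean',np.round(top.mean(0),4))
            out.setdefault(l,[]).append((e,c))
    return p,d,tf,out
def st():
    s=bot.read_state(); print({k:np.round(s[k],4) for k in('time','tool_pos','tcp_rot','wrist_force','width','q')})
E
python3 - <<'E'
from h import *
L=["knob_mid","block_mid","hinge_mid","tray_round","tray_square","tray_oblong","pad"]
look("side",L); look("scene",L); look("wrist",["knob_mid","block_mid","tray_square","tray_oblong"]);st()
E
```

```text
side knob_mid mark 0.58 [0.4402 0.0685 0.0203]
side knob_mid mark 0.58 [ 0.6215 -0.0991  0.0204]
   mask 0.65 477 med [0.4401 0.0532 0.0276] z [0.0079 0.0276 0.0386] rect [453.4  94.3] [114.3  51.4] 65.2
      top 196 rect [440.4  66.8] [44.4 42.5] 66.7 mean [0.4405 0.064  0.0371]
side block_mid mark 0.56 [ 0.6176 -0.0991  0.0197]
   mask 0.79 818 med [ 0.6142 -0.1141  0.0308] z [0.0065 0.0308 0.0383] rect [614.8 -95.8] [49.4 63.7] 31.6
      top 382 rect [ 618.3 -103.9] [46.9 46.8] 29.7 mean [ 0.6174 -0.1063  0.037 ]
side hinge_mid mark 0.94 [ 0.4475 -0.2663  0.0161]
side hinge_mid mark 0.58 [ 0.2941 -0.3884  0.0064]
side hinge_mid mark 0.44 [ 0.4456 -0.2583  0.0035]
   mask 0.89 1476 med [ 0.4441 -0.2778  0.0228] z [0.0053 0.0228 0.0246] rect [ 447.3 -259.3] [64.9 84.6] 68.0
      top 1035 rect [ 444.5 -269.7] [42.8 80.1] 67.7 mean [ 0.4446 -0.2732  0.0232]
   mask 0.88 2228 med [ 0.2965 -0.3938  0.0199] z [0.0071 0.0199 0.0216] rect [ 296.  -383.8] [53.3 82.1] 41.6
      top 1842 rect [ 293.  -386.1] [43.9 81.6] 41.7 mean [ 0.2944 -0.3887  0.02  ]
side tray_round mark 0.89 [ 0.449
[... 4347 characters left out ...]
 [46.5 45.9] 31.0 mean [ 0.6176 -0.0987  0.0368]
   mask 0.97 11960 med [0.4545 0.0533 0.003 ] z [0.0015 0.003  0.0071] rect [440.4  60. ] [112.1 117. ] 87.7
      top 11738 rect [442.8  60.4] [111.3 111.9] 87.5 mean [0.4474 0.0598 0.0035]
   mask 0.72 9942 med [ 0.6132 -0.0956  0.003 ] z [0.0017 0.003  0.007 ] rect [601.8 -92.5] [167.  133.2] 35.5
      top 9861 rect [602.1 -89.5] [158.5 134.2] 33.6 mean [ 0.6139 -0.1006  0.0036]
{'time': np.float64(2.1), 'tool_pos': array([0.675 , 0.    , 0.2102]), 'tcp_rot': array([-1.5708,  0.    , -0.    ]), 'wrist_force': array([-0.693 ,  0.9303,  0.7908]), 'width': np.float64(1.0006), 'q': array([-0.0369,  0.2639,  1.604 ,  0.    ,  1.2737, -0.0369])}
```

>>> play_rows(motion=[[[-0.5875,0.17,-0.2],[0,0,0]],[[-0.5875,0.17,-0.2],[0,0,0]],[[-0.5875,0.17,-0.2],[0,0,0]],[[-0.5875,0.17,-0.2],[0,0,0]],[[-0.5875,0.17,-0.2],[0,0,0]],[[-0.5875,0.17,-0.2],[0,0,0]],[[-0.5875,0.17,-0.2],[0,0,0]]], gripper=0, squeeze=35)

```text
time: 2.98
tool_pos: [0.4428, 0.0679, 0.1319]
tcp_rot: [-1.571, -0.003, -0.003]
wrist_force: [0.4, 0.5, 0.1]
width: 0.997
```

```bash
python3 - <<'E'
from h import *
look("wrist",["knob_mid","tray_square","pad"],"w1");st()
p,d,tf=snap("scene","s1")
c=cloud("scene",d,np.ones_like(d,bool),tf)
for y in np.arange(.2,.6,.04):
    s=c[(abs(c[:,1]-y)<.02)&(c[:,0]>.35)&(c[:,0]<.7)]
    print(round(y,2),[ (round(x,2),round(s[abs(s[:,0]-x)<.025][:,2].max(),3)) for x in np.arange(.4,.7,.05) if (abs(s[:,0]-x)<.025).any()])
E
```

```text
wrist knob_mid mark 0.75 [0.4415 0.0687 0.0202]
   mask 0.73 4267 med [0.4386 0.0747 0.0364] z [0.0108 0.0364 0.0378] rect [439.2  72.3] [47.9 53.1] 69.0
      top 3166 rect [438.7  69.9] [42.2 42.9] 53.1 mean [0.4385 0.0706 0.0367]
   mask 0.91 16675 med [0.4478 0.0615 0.0029] z [0.0016 0.0029 0.007 ] rect [442.3  59.7] [114.2 112. ] 86.8
      top 16569 rect [442.8  59.5] [112.9 110.3] 87.7 mean [0.444  0.0619 0.0033]
   mask 0.57 1011 med [ 0.4513 -0.0942  0.0063] z [0.0006 0.0063 0.0077] rect [445.4 -94.6] [68.8 31.2] 41.6
      top 902 rect [438.1 -87.1] [63.4 32.3] 19.2 mean [ 0.4489 -0.0903  0.006 ]
   mask 0.61 229 med [0.511  0.2139 0.0032] z [0.0013 0.0032 0.0045] rect [515.1 212.9] [ 6.6 22.7] 89.1
      top 229 rect [515.1 212.9] [ 6.6 22.7] 89.1 mean [0.512  0.2137 0.0031]
{'time': np.float64(3.325), 'tool_pos': array([0.4405, 0.0679, 0.1303]), 'tcp_rot': array([-1.5708e+00,  2.0000e-04, -4.0000e-04]), 'wrist_force': array([-0.4803, -0.1295,  0.3802]), 'width': np.float64(1.0015), 'q': array([ 0.097 , -0.112 ,  2.1603, -0.    ,  1.0931,  0.0974])}
0.2 [(np.float64(0.4), 
[... 1603 characters left out ...]
(0.65), np.float64(0.133))]
0.48 [(np.float64(0.4), np.float64(0.005)), (np.float64(0.45), np.float64(0.136)), (np.float64(0.5), np.float64(0.136)), (np.float64(0.55), np.float64(0.134)), (np.float64(0.6), np.float64(0.133)), (np.float64(0.65), np.float64(0.132))]
0.52 [(np.float64(0.45), np.float64(0.132)), (np.float64(0.5), np.float64(0.133)), (np.float64(0.55), np.float64(0.134)), (np.float64(0.6), np.float64(0.133)), (np.float64(0.65), np.float64(0.132))]
0.56 [(np.float64(0.4), np.float64(0.127)), (np.float64(0.45), np.float64(0.134)), (np.float64(0.5), np.float64(0.157)), (np.float64(0.55), np.float64(0.157)), (np.float64(0.6), np.float64(0.133)), (np.float64(0.65), np.float64(0.131))]
```

View pics/w1.png

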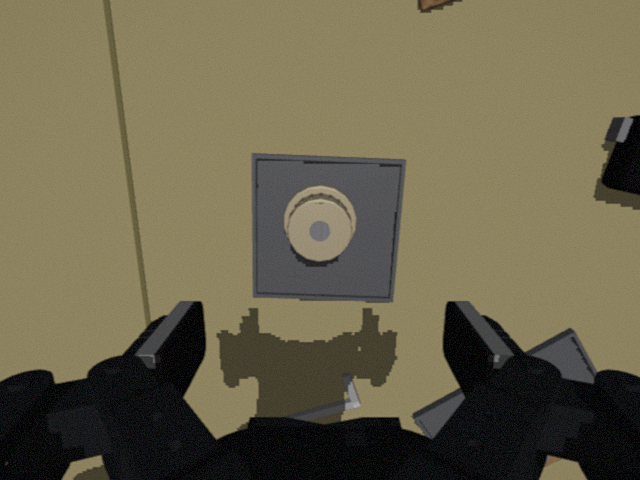

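View pics/s1.png

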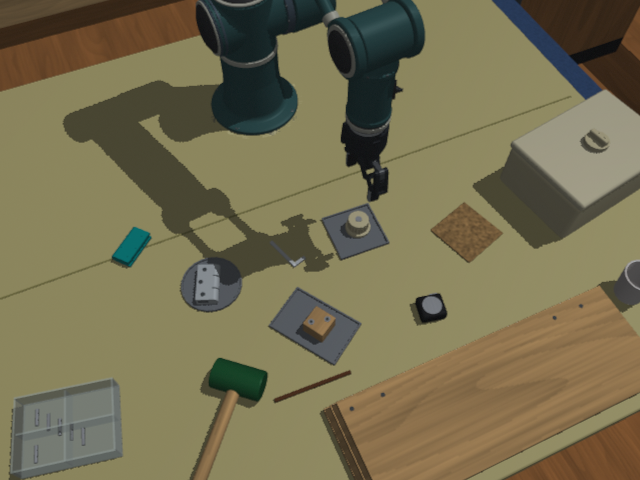

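Knob is centred between the open fingers' line (wrist ~320,230), and the box by the pad is ≥0.38 in y, so it's clear. Descend.

>>> play_rows(motion=[[[0,0.0025,-0.12],[0,0,0]],[[0,0.0025,-0.22],[0,0,0]],[[0,0.0025,-0.27],[0,0,0]],[[0,0.0025,-0.29],[0,0,0]],[[0,0.0025,-0.29],[0,0,0]]])

```text
time: 4.0
tool_pos: [0.44, 0.069, 0.0141]
tcp_rot: [-1.571, 0.001, 0.0]
wrist_force: [0.0, -0.6, 0.6]
width: 1.0
```

>>> play_rows(motion=[[[0,0,0],[0,0,0]],[[0,0,0],[0,0,0]],[[0,0,0],[0,0,0]],[[0,0,0],[0,0,0]],[[0,0,0],[0,0,0]],[[0,0,0],[0,0,0]]], gripper=1, squeeze=35)

```text
time: 4.75
tool_pos: [0.4414, 0.0692, 0.0159]
tcp_rot: [-1.57, -0.002, -0.002]
wrist_force: [-2.5, 0.7, 9.8]
width: 0.0
```

```bash
python3 - <<'E'
from h import *
p,d,tf=snap("side","d2");st()
cv2.imwrite("pics/d2c.png",cv2.resize(p[150:300,220:400,::-1],None,fx=4,fy=4))
E
```

```text
{'time': np.float64(4.8), 'tool_pos': array([0.4414, 0.0692, 0.0159]), 'tcp_rot': array([-1.5705, -0.0019, -0.0019]), 'wrist_force': array([-1.4671,  0.6557,  8.9442]), 'width': np.float64(-0.003), 'q': array([9.9700e-02, 4.7100e-02, 2.2534e+00, 1.0000e-04, 8.3870e-01,
       9.9600e-02])}
```

View pics/d2c.png

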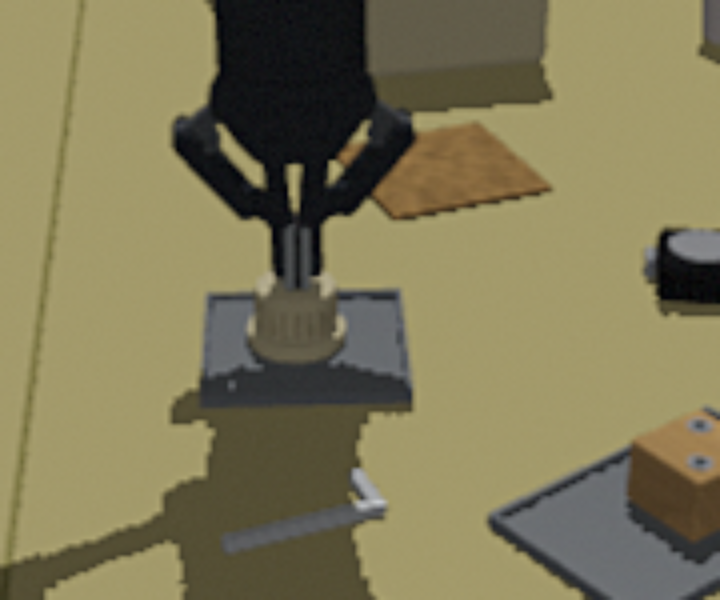

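```bash
python3 - <<'E'
from h import *
look("side",["knob_mid"]); look("scene",["knob_mid"],"s3"); p,d,tf=snap("wrist","w3");st()
E
```

```text
side knob_mid mark 0.67 [0.4401 0.0688 0.0184]
side knob_mid mark 0.28 [ 0.6621 -0.2783  0.0274]
   mask 0.61 459 med [0.4393 0.052  0.0223] z [0.005  0.0223 0.0383] rect [442.3  89.2] [97.9 55.1] 85.7
      top 143 rect [440.  62.] [33.8 42.6] 81.4 mean [0.4402 0.0593 0.0369]
scene knob_mid mark 0.68 [0.44   0.068  0.0196]
   mask 0.68 754 med [ 0.6244 -0.1028  0.0356] z [0.0081 0.0356 0.0397] rect [611.8 -97. ] [58.3 61.8] 30.8
      top 513 rect [ 620.1 -100.6] [46.3 47. ] 30.3 mean [ 0.6207 -0.101   0.0369]
{'time': np.float64(5.15), 'tool_pos': array([0.4414, 0.0692, 0.0159]), 'tcp_rot': array([-1.5705, -0.0018, -0.0019]), 'wrist_force': array([-1.8923,  0.573 ,  8.2495]), 'width': np.float64(-0.0016), 'q': array([9.9700e-02, 4.7100e-02, 2.2534e+00, 1.0000e-04, 8.3870e-01,
       9.9600e-02])}
```

View pics/w3.png

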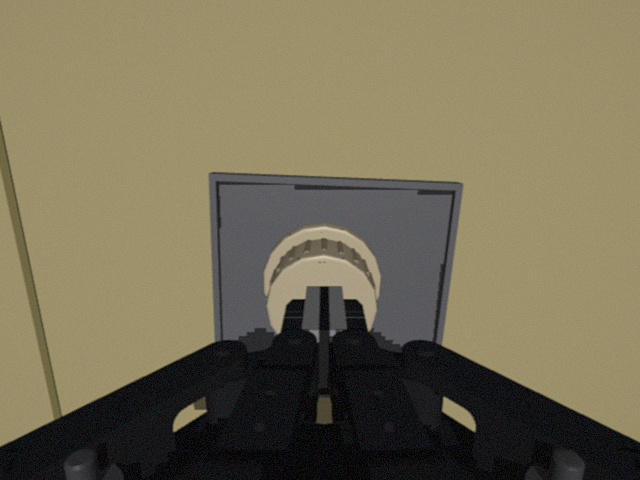

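View pics/s3.png

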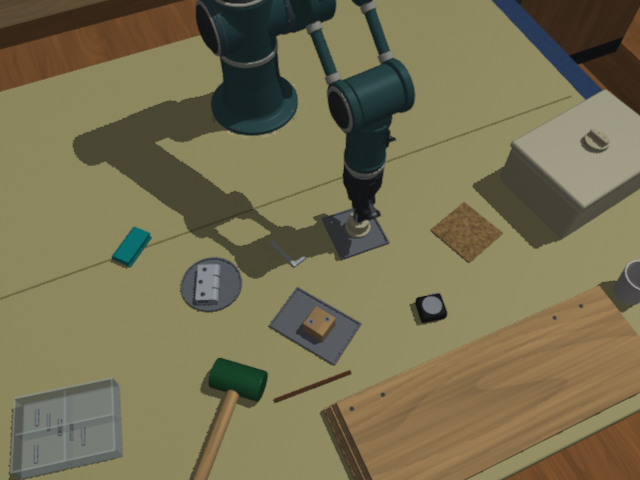

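The fingers shut on top of the knob (its centre is unchanged). So the real fingertips end well short of the reported TCP. Measuring that from the depth image.

```bash
python3 - <<'E'
from h import *
p,d,tf=snap("wrist")
for n in ("wrist","side","scene"):
    p,d,tf=snap(n)
    K,R,t=tf
    c=cloud(n,d,np.ones_like(d,bool),tf)
    s=c[(abs(c[:,0]-.44)<.012)&(abs(c[:,1]-.069)<.03)]
    if n=="wrist":
        g=p.max(2)<90
        for u in(310,325,338):
            for v in range(280,400,8):
                q=cloud(n,d,np.pad(np.ones((1,1),bool),((v,479-v),(u,639-u))),tf)
                print(u,v,p[v,u],np.round(q,3))
E
```

```text
310 280 [171 155 130] [[0.435 0.081 0.037]]
310 288 [81 80 80] [[0.435 0.081 0.043]]
310 296 [84 86 86] [[0.435 0.08  0.05 ]]
310 304 [79 81 82] [[0.435 0.08  0.056]]
310 312 [75 74 75] [[0.436 0.08  0.062]]
310 320 [80 78 81] [[0.436 0.08  0.068]]
310 328 [80 78 80] [[0.436 0.08  0.072]]
310 336 [17 18 25] [[0.436 0.082 0.08 ]]
310 344 [21 27 23] [[0.436 0.081 0.084]]
310 352 [17 21 19] [[0.436 0.082 0.088]]
310 360 [26 24 27] [[0.437 0.081 0.091]]
310 368 [12  5  4] [[0.437 0.081 0.095]]
310 376 [0 6 0] [[0.437 0.08  0.096]]
310 384 [7 5 8] [[0.437 0.077 0.095]]
310 392 [16 14 23] [[0.436 0.068 0.086]]
325 280 [171 161 132] [[0.441 0.081 0.036]]
325 288 [21 18 17] [[0.44  0.08  0.042]]
325 296 [1 7 6] [[0.44  0.081 0.05 ]]
325 304 [18 21 19] [[0.44  0.08  0.057]]
325 312 [18 14 15] []
325 320 [11 16 18] [[0.44  0.08  0.068]]
325 328 [ 6  5 14] [[0.44  0.08  0.073]]
325 336 [33 31 34] [[0.44  0.078 0.074]]
325 344 [37 30 33] [[0.44  0.076 0.074]]
325 352 [42 41 38] [[0.44  0.073 0.074]]
325 360 [36 31 35] [[0.44  0.07  0.074]]
325 368 [41 37 39] [[0.44  0.068 0.074]]
325 376 [38 41 43] [[0.44  0.065 0.074]]
325 384 [28 29 29] [[0.44  0.062 0.074]]
325 392 [8 6 4] [[0.44  0.059 0.074]]
338 280 [172 161 134] [[0.445 0.081 0.036]]
338 288 [75 77 76] [[0.445 0.08  0.042]]
338 296 [80 79 78] [[0.445 0.08  0.049]]
338 304 [79 82 81] [[0.445 0.08  0.056]]
338 312 [78 79 81] [[0.445 0.081 0.063]]
338 320 [80 80 83] [[0.444 0.08  0.068]]
338 328 [75 77 76] [[0.444 0.08  0.072]]
338 336 [18 16 17] [[0.444 0.081 0.08 ]]
338 344 [2 0 5] [[0.444 0.081 0.083]]
338 352 [15 20 23] [[0.444 0.081 0.087]]
338 360 [16 22 21] [[0.444 0.082 0.092]]
338 368 [18 18 17] [[0.443 0.081 0.095]]
338 376 [ 1  6 12] [[0.443 0.081 0.098]]
338 384 [13 18 19] [[0.443 0.079 0.098]]
338 392 [ 9  2 11] [[0.444 0.069 0.087]]
```

>>> play_rows(motion=[[[0,0,0.04],[0,0,0]],[[0,0,0.06],[0,0,0]]])

```text
time: 5.6
tool_pos: [0.4409, 0.0691, 0.0396]
tcp_rot: [-1.571, -0.002, -0.002]
wrist_force: [-0.2, -0.1, -0.4]
width: 0.001
```

>>> play_rows(motion=[[[0,0,0],[0,0,0]],[[0,0,0],[0,0,0]],[[0,0,0],[0,0,0]],[[0,0,0],[0,0,0]]], gripper=0.5)

```text
time: 6.1
tool_pos: [0.4396, 0.069, 0.0378]
tcp_rot: [-1.571, 0.001, 0.001]
wrist_force: [0.5, 0.5, 0.4]
width: 0.497
```

```bash
python3 - <<'E'
from h import *
s=bot.read_state();st()
p,d,tf=snap("wrist","w4")
c=cloud("wrist",d,np.ones_like(d,bool),tf)-s['tool_pos']
for side in(-1,1):
    m=(c[:,0]*side>.015)&(c[:,0]*side<.06)&(abs(c[:,1])<.016)&(c[:,2]>.008)&(c[:,2]<.06)
    q=c[m]; print(side,len(q))
    for z in np.arange(.008,.06,.004):
        r=q[(q[:,2]>=z)&(q[:,2]<z+.004)]
        if len(r): print(round(z,3),len(r),np.round(r.min(0),3),np.round(r.max(0),3))
E
```

```text
{'time': np.float64(6.1), 'tool_pos': array([0.4396, 0.069 , 0.0378]), 'tcp_rot': array([-1.5709e+00,  7.0000e-04,  7.0000e-04]), 'wrist_force': array([0.4802, 0.5455, 0.3697]), 'width': np.float64(0.4968), 'q': array([0.0996, 0.0104, 2.2406, 0.    , 0.8915, 0.0996])}
-1 2690
0.02 17 [-0.023 -0.008  0.022] [-0.023  0.009  0.024]
0.024 119 [-0.029 -0.011  0.024] [-0.023  0.011  0.028]
0.028 198 [-0.035 -0.011  0.028] [-0.022  0.012  0.032]
0.032 262 [-0.036 -0.011  0.032] [-0.022  0.012  0.036]
0.036 284 [-0.036 -0.011  0.036] [-0.022  0.012  0.04 ]
0.04 309 [-0.036 -0.011  0.04 ] [-0.022  0.012  0.044]
0.044 326 [-0.036 -0.01   0.044] [-0.022  0.012  0.048]
0.048 359 [-0.036 -0.011  0.048] [-0.022  0.012  0.052]
0.052 329 [-0.036 -0.011  0.052] [-0.022  0.012  0.056]
0.056 487 [-0.029 -0.011  0.056] [-0.022  0.012  0.06 ]
1 2697
0.02 22 [ 0.02  -0.005  0.022] [0.02  0.008 0.024]
0.024 123 [ 0.02  -0.011  0.024] [0.027 0.011 0.028]
0.028 203 [ 0.02  -0.011  0.028] [0.032 0.012 0.032]
0.032 255 [ 0.02  -0.011  0.032] [0.034 0.012 0.036]
0.036 280 [ 0.02  -0.01   0.036] [0.034 0.012 0.04 ]
0.04 319 [ 0.02  -0.011  0.04 ] [0.034 0.012 0.044]
0.044 319 [ 0.02  -0.011  0.044] [0.034 0.012 0.048]
0.048 372 [ 0.02  -0.011  0.048] [0.034 0.012 0.052]
0.052 311 [ 0.02  -0.011  0.052] [0.034 0.012 0.056]
0.056 493 [ 0.02  -0.011  0.056] [0.027 0.012 0.06 ]
```

View pics/w4.png

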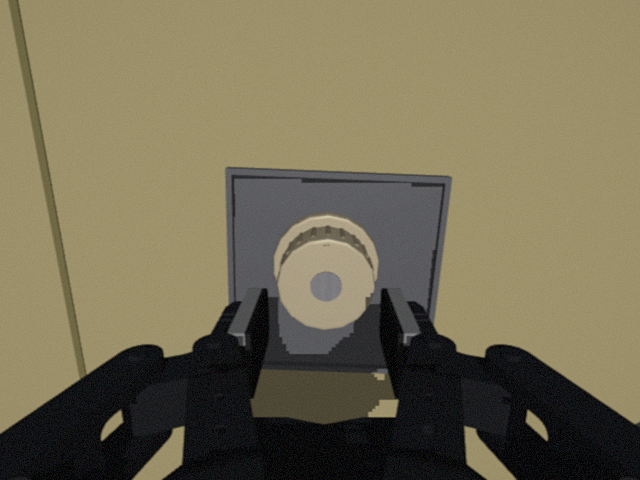

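Tips lie ~23 mm behind the reported TCP at half opening. Open fully and go down to TCP z = -0.007 (tips ≈ 16 mm, above the flange).

>>> play_rows(motion=[[[0,0,0],[0,0,0]],[[0,0,0],[0,0,0]],[[0,0,-0.05],[0,0,0]],[[0,0,-0.09],[0,0,0]],[[0,0,-0.1125],[0,0,0]],[[0,0,-0.1125],[0,0,0]]], gripper=0)

```text
time: 6.9
tool_pos: [0.439, 0.0689, -0.0078]
tcp_rot: [-1.571, 0.002, 0.002]
wrist_force: [0.2, -0.6, -0.1]
width: 0.997
```

>>> play_rows(motion=[[[0,0,0],[0,0,0]],[[0,0,0],[0,0,0]],[[0,0,0],[0,0,0]],[[0,0,0],[0,0,0]],[[0,0,0],[0,0,0]]], gripper=1, squeeze=35)

```text
time: 7.52
tool_pos: [0.4407, 0.0691, -0.006]
tcp_rot: [-1.571, -0.001, -0.001]
wrist_force: [-1.5, 0.5, 6.5]
width: 0.502
```

```bash
python3 - <<'E'
from h import *
p,d,tf=snap("wrist","w5");st()
E
```

```text
{'time': np.float64(7.575), 'tool_pos': array([ 0.4407,  0.0691, -0.006 ]), 'tcp_rot': array([-1.5707e+00, -1.0000e-03, -1.0000e-03]), 'wrist_force': array([-1.1571e+00,  6.1000e-03,  7.0776e+00]), 'width': np.float64(0.5033), 'q': array([ 0.0996,  0.0849,  2.2659, -0.    ,  0.7895,  0.0996])}
```

View pics/w5.png

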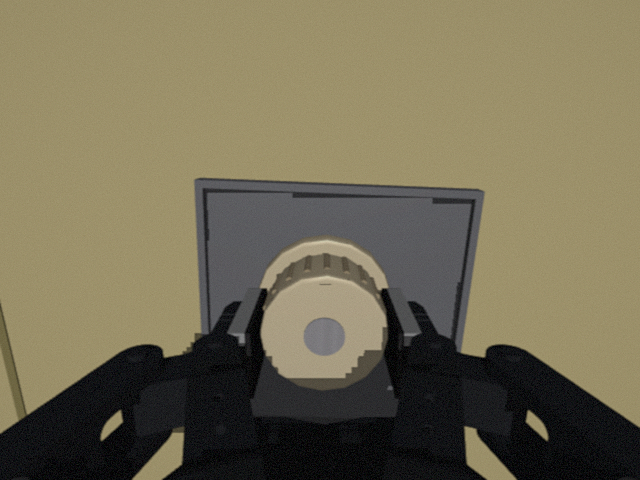

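>>> play_rows(motion=[[[0,0,0.08],[0,0,0]],[[0,0,0.16],[0,0,0]],[[0.06,0.12,0.18],[0,0,0]],[[0.12,0.24,0.18],[0,0,0]],[[0.18,0.36,0.18],[0,0,0]],[[0.24,0.48,0.18],[0,0,0]],[[0.26,0.525,0.18],[0,0,0]],[[0.26,0.525,0.18],[0,0,0]],[[0.26,0.525,0.18],[0,0,0]]])

```text
time: 8.7
tool_pos: [0.5428, 0.2776, 0.0644]
tcp_rot: [-1.572, 0.002, 0.001]
wrist_force: [-1.4, -0.3, -1.0]
width: 0.498
```

```bash
python3 - <<'E'
from h import *
look("wrist",["pad"],"w6");st()
look("side",["pad"],"d6")
E
```

```text
wrist pad mark 0.57 [0.5401 0.2759 0.0019]
   mask 0.75 21833 med [0.5454 0.3013 0.0037] z [0.0026 0.0037 0.0047] rect [541.3 277.4] [112.1 112.3] 17.8
      top 21825 rect [541.  278.5] [111.9 110.1] 17.8 mean [0.5423 0.2999 0.0037]
{'time': np.float64(8.85), 'tool_pos': array([0.5433, 0.2776, 0.065 ]), 'tcp_rot': array([-1.5714e+00,  1.6000e-03, -3.0000e-04]), 'wrist_force': array([-0.0032,  0.1364, -1.3581]), 'width': np.float64(0.4985), 'q': array([ 4.3160e-01,  2.7090e-01,  1.8796e+00, -2.0000e-04,  9.9210e-01,
        4.3290e-01])}
side pad mark 0.68 [ 0.449  -0.2575  0.0057]
   mask 0.83 831 med [0.5424 0.2711 0.0047] z [0.0029 0.0047 0.0064] rect [543.2 276.6] [110.8 113.2] 17.1
      top 831 rect [543.2 276.6] [110.8 113.2] 17.1 mean [0.5429 0.2722 0.0047]
```

View pics/w6.png

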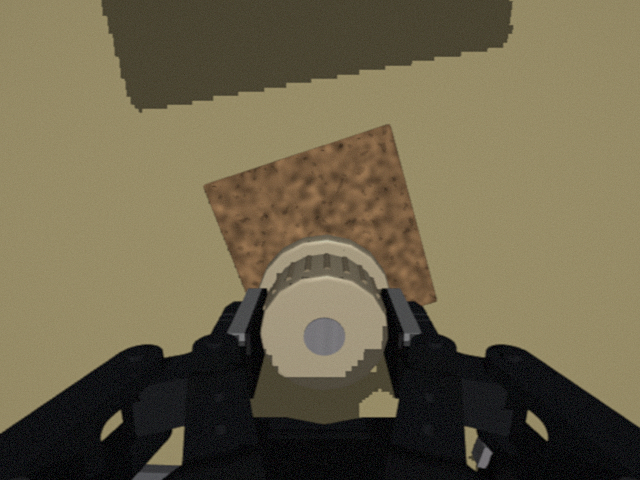

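View pics/d6.png

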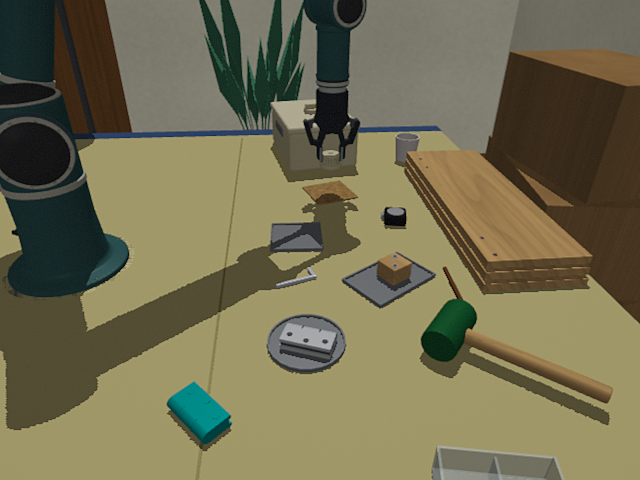

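Knob is held upright and centred over the pad. Lower gently.

>>> play_rows(motion=[[[0,0,-0.08],[0,0,0]],[[0,0,-0.14],[0,0,0]],[[0,0,-0.165],[0,0,0]],[[0,0,-0.172],[0,0,0]],[[0,0,-0.176],[0,0,0]],[[0,0,-0.176],[0,0,0]]])

```text
time: 9.75
tool_pos: [0.5448, 0.2793, -0.0043]
tcp_rot: [-1.57, -0.001, -0.001]
wrist_force: [-0.6, 0.4, 0.6]
width: 0.498
```

```bash
python3 - <<'E'
from h import *
p,d,tf=snap("side","d7");st()
cv2.imwrite("pics/d7c.png",cv2.resize(p[100:250,260:420,::-1],None,fx=4,fy=4))
E
```

```text
{'time': np.float64(9.8), 'tool_pos': array([ 0.5447,  0.2794, -0.0043]), 'tcp_rot': array([-1.5701e+00, -1.2000e-03, -1.1000e-03]), 'wrist_force': array([-0.0074,  0.6694, -0.0659]), 'width': np.float64(0.4983), 'q': array([0.4332, 0.3586, 1.9143, 0.    , 0.8671, 0.4331])}
```

View pics/d7c.png

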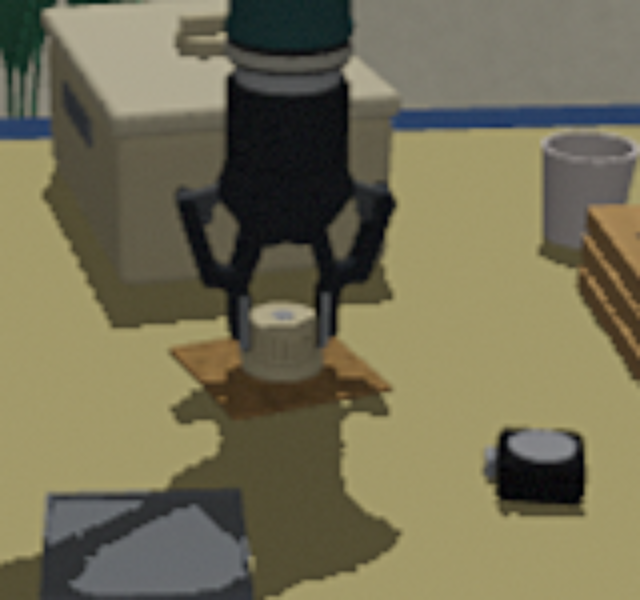

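>>> play_rows(motion=[[[0,0,-0.002],[0,0,0]],[[0,0,-0.003],[0,0,0]],[[0,0,-0.003],[0,0,0]]])

```text
time: 10.18
tool_pos: [0.5447, 0.2794, -0.005]
tcp_rot: [-1.57, -0.001, -0.001]
wrist_force: [-1.7, -1.6, 6.0]
width: 0.496
```

>>> play_rows(motion=[[[0,0,0],[0,0,0]],[[0,0,0],[0,0,0]],[[0,0,0],[0,0,0]],[[0,0,0.04],[0,0,0]],[[0,0,0.15],[0,0,0]],[[0,0,0.3],[0,0,0]],[[0,0,0.3],[0,0,0]]], gripper=0)

```text
time: 11.05
tool_pos: [0.5491, 0.2814, 0.1218]
tcp_rot: [-1.565, -0.01, -0.01]
wrist_force: [0.7, -0.0, 1.1]
width: 0.999
```

```bash
python3 - <<'E'
from h import *
look("wrist",["pad","knob_mid"],"w8");st()
E
```

```text
mask 0.74 17317 med [0.5401 0.287  0.0037] z [0.0026 0.0037 0.0048] rect [540.9 278. ] [111.3 112.3] 17.9
      top 17311 rect [540.9 278. ] [111.1 112.5] 17.7 mean [0.5406 0.2827 0.0037]
wrist knob_mid mark 0.75 [0.5434 0.2771 0.0212]
   mask 0.56 4724 med [0.5431 0.2852 0.0374] z [0.0115 0.0374 0.0388] rect [543.2 276.2] [53.1 60.4] 0.9
      top 3432 rect [543.1 279.9] [42.9 43.1] 9.0 mean [0.5431 0.2808 0.0377]
{'time': np.float64(11.3), 'tool_pos': array([0.5427, 0.2784, 0.112 ]), 'tcp_rot': array([-1.5721,  0.0022,  0.0022]), 'wrist_force': array([ 0.8168, -0.1944, -0.7476]), 'width': np.float64(0.9995), 'q': array([0.4332, 0.2226, 1.8435, 0.    , 1.0786, 0.4331])}
```

View pics/w8.png

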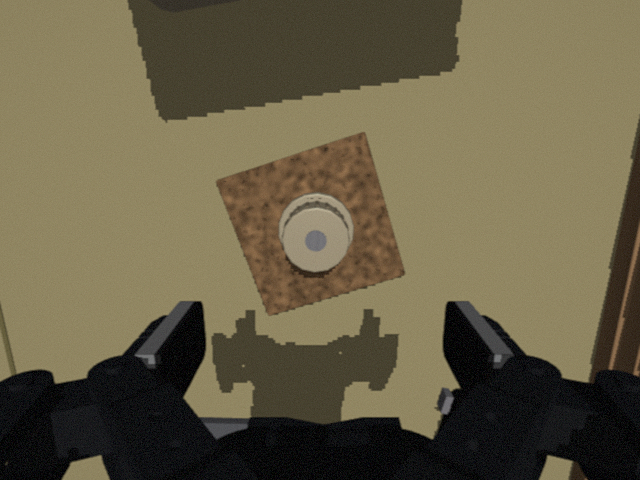

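Knob is parked mid-pad (wrist 316,240), released. Now the block.

>>> play_rows(motion=[[[0.1875,-0.95,-0.13],[0,0,0.689]],[[0.1875,-0.95,-0.13],[0,0,0.689]],[[0.1875,-0.95,-0.13],[0,0,0.689]],[[0.1875,-0.95,-0.13],[0,0,0.689]],[[0.1875,-0.95,-0.13],[0,0,0.689]],[[0.1875,-0.95,-0.13],[0,0,0.689]],[[0.1875,-0.95,-0.13],[0,0,0.689]],[[0.1875,-0.95,-0.13],[0,0,0.689]],[[0.1875,-0.95,-0.13],[0,0,0.689]]])

```text
time: 12.42
tool_pos: [0.6179, -0.1002, 0.0602]
tcp_rot: [-1.527, -0.422, 0.426]
wrist_force: [0.3, 0.1, 0.2]
width: 1.003
```

```bash
python3 - <<'E'
from h import *
look("wrist",["block_mid","tray_oblong"],"w9");st()
E
```

```text
wrist block_mid mark 0.7 [ 0.6156 -0.1005  0.0172]
   mask 0.6 8986 med [ 0.6153 -0.0966  0.0366] z [0.018  0.0366 0.0378] rect [ 618.6 -102.9] [54.3 52. ] 31.7
      top 8013 rect [ 617.3 -100.4] [46.1 46.1] 31.2 mean [ 0.6166 -0.0991  0.0366]
wrist tray_oblong mark 0.29 [ 0.4312 -0.1034  0.0064]
   mask 0.96 35190 med [ 0.5979 -0.1008  0.0028] z [0.0017 0.0028 0.0068] rect [ 609.6 -107.1] [156.1 105.1] 33.6
      top 34989 rect [ 609.5 -106.6] [150.7 103.9] 33.4 mean [ 0.6048 -0.1012  0.0033]
{'time': np.float64(12.675), 'tool_pos': array([ 0.619 , -0.0998,  0.0617]), 'tcp_rot': array([-1.5286, -0.4254,  0.4253]), 'wrist_force': array([-0.1237,  0.4023,  0.6737]), 'width': np.float64(0.9964), 'q': array([-1.996e-01,  3.028e-01,  1.845e+00,  1.000e-04,  9.938e-01,
       -7.425e-01])}
```

View pics/w9.png

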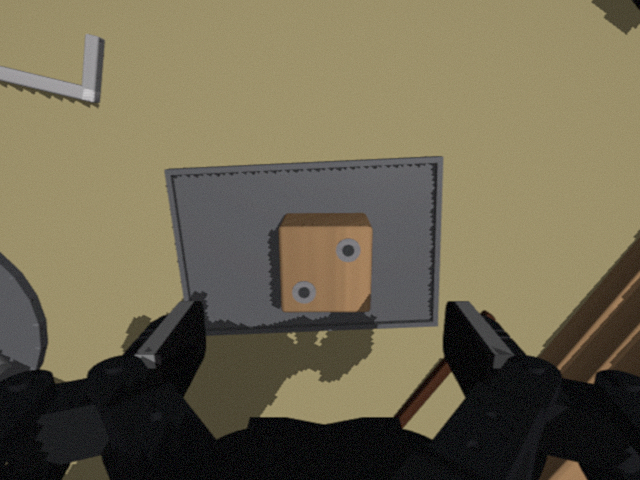

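>>> play_rows(motion=[[[0,0,-0.08],[0,0,0]],[[0,0,-0.14],[0,0,0]],[[0,0,-0.17],[0,0,0]],[[0,0,-0.175],[0,0,0]],[[0,0,-0.175],[0,0,0]]])

```text
time: 13.3
tool_pos: [0.6198, -0.101, -0.0076]
tcp_rot: [-1.529, -0.425, 0.423]
wrist_force: [0.4, -0.5, -0.2]
width: 1.003
```

>>> play_rows(motion=[[[0,0,0],[0,0,0]],[[0,0,0],[0,0,0]],[[0,0,0],[0,0,0]],[[0,0,0],[0,0,0]],[[0,0,0],[0,0,0]]], gripper=1, squeeze=35)

```text
time: 13.92
tool_pos: [0.6198, -0.1012, -0.0075]
tcp_rot: [-1.53, -0.425, 0.423]
wrist_force: [-0.4, 0.3, 5.8]
width: 0.527
```

>>> play_rows(motion=[[[0,0,0.08],[0,0,0]],[[0,0,0.16],[0,0,0]],[[-0.11,0.1,0.18],[0,0,-0.2]],[[-0.22,0.2,0.18],[0,0,-0.4]],[[-0.33,0.3,0.18],[0,0,-0.6]],[[-0.436,0.4025,0.18],[0,0,-0.742]],[[-0.436,0.4025,0.18],[0,0,-0.742]],[[-0.436,0.4025,0.18],[0,0,-0.742]],[[-0.436,0.4025,0.18],[0,0,-0.742]]])

```text
time: 15.05
tool_pos: [0.4458, 0.0594, 0.0638]
tcp_rot: [-1.571, 0.032, -0.034]
wrist_force: [0.2, 0.4, -0.7]
width: 0.529
```

```bash
python3 - <<'E'
from h import *
p,d,tf,o=look("wrist",["block_mid","tray_square"],"w10");st()
p,d,tf=snap("side","d10")
E
```

```text
wrist block_mid mark 0.97 [0.4457 0.0614 0.0912]
   mask 0.95 19824 med [0.4446 0.0674 0.1079] z [0.0874 0.1079 0.109 ] rect [444.4  60.7] [46.7 46.1] 87.6
      top 17011 rect [444.4  60.7] [46.7 46.1] 87.6 mean [0.4445 0.063  0.1079]
wrist tray_square mark 0.61 [0.4443 0.0591 0.0012]
   mask 0.79 21382 med [0.4432 0.0863 0.0028] z [0.0016 0.0028 0.0068] rect [443.5  70.5] [ 91.2 114.1] 87.7
      top 21322 rect [443.3  70.7] [ 90.8 110.7] 87.7 mean [0.4433 0.0846 0.0032]
{'time': np.float64(15.3), 'tool_pos': array([0.4451, 0.0595, 0.0635]), 'tcp_rot': array([-1.5706,  0.0337, -0.0334]), 'wrist_force': array([-0.8686, -0.1184, -0.2996]), 'width': np.float64(0.531), 'q': array([ 0.0774, -0.0209,  2.2144, -0.    ,  0.9482,  0.1201])}
```

View pics/w10.png

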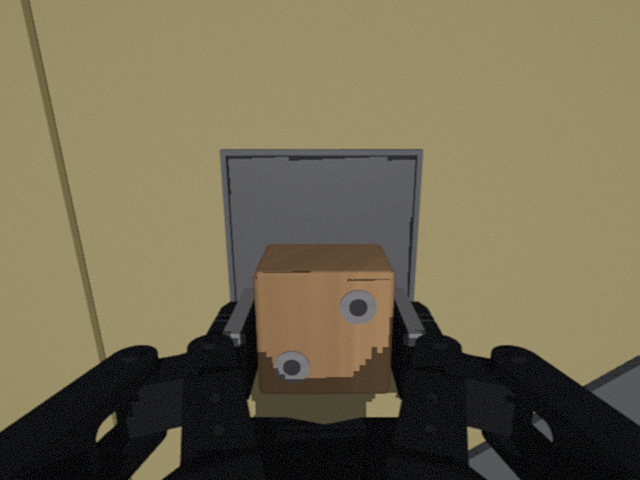

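View pics/d10.png

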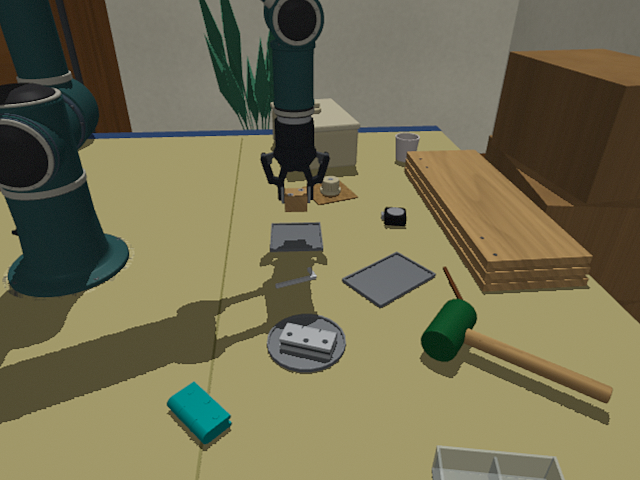

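>>> play_rows(motion=[[[-0.0025,0,-0.08],[0,0,0]],[[-0.0025,0,-0.14],[0,0,0]],[[-0.0025,0,-0.168],[0,0,0]],[[-0.0025,0,-0.176],[0,0,0]],[[-0.0025,0,-0.179],[0,0,0]],[[-0.0025,0,-0.181],[0,0,0]],[[-0.0025,0,-0.181],[0,0,0]]])

```text
time: 16.23
tool_pos: [0.4443, 0.06, -0.0075]
tcp_rot: [-1.571, 0.032, -0.034]
wrist_force: [-2.1, -0.5, 5.1]
width: 0.534
```

```bash
python3 - <<'E'
from h import *
look("side",["block_mid"],"d11");look("wrist",["block_mid"]);st()
E
```

```text
side block_mid mark 0.63 [0.447  0.061  0.0201]
   mask 0.77 486 med [0.4447 0.0387 0.0323] z [0.008  0.0323 0.0387] rect [444.8  56. ] [45.3 44.9] 88.1
      top 238 rect [445.2  56.2] [44.8 44.2] 88.1 mean [0.4448 0.053  0.0372]
wrist block_mid mark 0.55 [0.443  0.0622 0.0187]
   mask 0.76 19983 med [0.4432 0.068  0.0365] z [0.016  0.0365 0.0377] rect [439.6  49.8] [70.  51.9] 87.6
      top 17158 rect [443.   61.3] [46.5 46.2] 87.4 mean [0.4431 0.0635 0.0366]
{'time': np.float64(16.525), 'tool_pos': array([ 0.4444,  0.06  , -0.0075]), 'tcp_rot': array([-1.5705,  0.0316, -0.0337]), 'wrist_force': array([-1.7911, -1.0899,  5.0921]), 'width': np.float64(0.533), 'q': array([ 7.8800e-02,  9.1600e-02,  2.2621e+00, -1.0000e-04,  7.8650e-01,
        1.2050e-01])}
```

Seated (5 N). Release and rise.

>>> play_rows(motion=[[[0,0,0],[0,0,0]],[[0,0,0],[0,0,0]],[[0,0,0],[0,0,0]],[[0,0,0.04],[0,0,0]],[[0,0,0.15],[0,0,0]],[[0,0,0.3],[0,0,0]],[[0,0,0.3],[0,0,0]]], gripper=0)

```text
time: 17.4
tool_pos: [0.4489, 0.0605, 0.1179]
tcp_rot: [-1.569, 0.023, -0.043]
wrist_force: [0.4, -0.3, 0.3]
width: 0.999
```

```bash
python3 - <<'E'
from h import *
look("wrist",["block_mid","tray_square"],"w12");st()
look("scene",["hinge_mid","tray_round"],"s12")
look("side",["hinge_mid","tray_round"])
E
```

```text
wrist block_mid mark 0.68 [0.4409 0.0618 0.0176]
   mask 0.69 5411 med [0.4428 0.0646 0.0366] z [0.0219 0.0366 0.0379] rect [442.6  59.4] [49.7 52.6] 87.8
      top 4965 rect [442.9  61.2] [46.1 46.3] 88.1 mean [0.4429 0.0624 0.0367]
wrist tray_square mark 0.24 [ 0.4324 -0.1024  0.0043]
   mask 0.95 18348 med [0.443  0.072  0.0029] z [0.0016 0.0029 0.007 ] rect [442.7  59.3] [115.6 114.2] 87.1
      top 18088 rect [442.5  60. ] [113.2 112.9] 87.0 mean [0.4428 0.0655 0.0035]
{'time': np.float64(17.65), 'tool_pos': array([0.4421, 0.0599, 0.1097]), 'tcp_rot': array([-1.5708,  0.0351, -0.0303]), 'wrist_force': array([ 0.114 ,  0.4282, -0.3144]), 'width': np.float64(1.0003), 'q': array([ 0.0788, -0.0853,  2.1778,  0.    ,  1.0521,  0.1204])}
scene hinge_mid mark 0.88 [ 0.4474 -0.2667  0.0122]
scene hinge_mid mark 0.87 [ 0.2931 -0.3824  0.0115]
   mask 0.85 957 med [ 0.4523 -0.2671  0.0219] z [0.0035 0.0219 0.0257] rect [ 440.7 -266.5] [50.2 94.9] 66.8
      top 692 rect [ 446.9 -266.7] [44.1 82.5] 68.8 mean [ 0.4478 -0.268   0.0229]
   mask 0.62 842 med [ 0.3007 -0.384   0.0186] z [0.0028
[... 862 characters left out ...]
 0.0131]
side hinge_mid mark 0.55 [ 0.2955 -0.3865  0.0103]
   mask 0.76 1508 med [ 0.4443 -0.2774  0.0228] z [0.0046 0.0228 0.0246] rect [ 444.8 -259. ] [64.9 89.3] 70.1
      top 1040 rect [ 444.3 -269.8] [44.2 80.6] 68.3 mean [ 0.4443 -0.273   0.0232]
   mask 0.73 2199 med [ 0.297  -0.3941  0.0199] z [0.0074 0.0199 0.0217] rect [ 295.6 -384.7] [51.2 81.5] 41.7
      top 1823 rect [ 293.6 -386.5] [44.6 81.6] 42.0 mean [ 0.2947 -0.3891  0.02  ]
side tray_round mark 0.57 [ 0.4459 -0.2579  0.    ]
   mask 0.55 2031 med [ 0.4382 -0.2798  0.0037] z [0.002  0.0037 0.0078] rect [ 442.2 -262. ] [123.2 119.6] 81.0
      top 1969 rect [ 442.1 -262.3] [122.8 119.7] 79.3 mean [ 0.4397 -0.2678  0.0043]
```

View pics/w12.png

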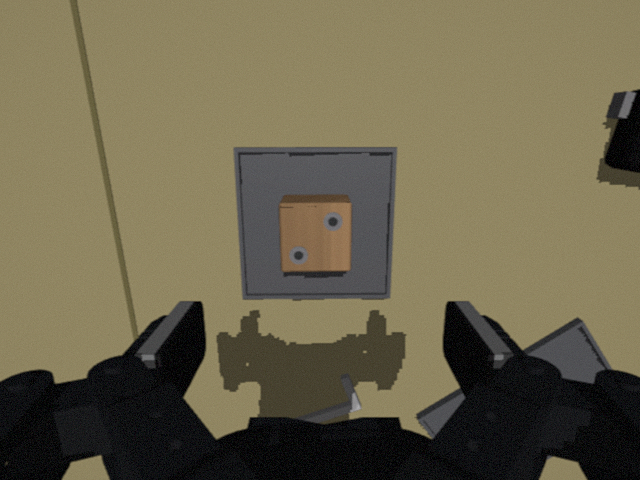

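Block is centred in the square tray (block top centre within ~1 mm of tray centre). Now the hinge: jaws to −111.5°.

>>> play_rows(motion=[[[0,-0.1,0],[0,0,-0.23]],[[0,-0.2,0],[0,0,-0.46]],[[0,-0.3,0],[0,0,-0.69]],[[0,-0.35,0],[0,0,-0.92]],[[0,-0.4,0],[0,0,-1]]])

```text
time: 18.77
tool_pos: [0.4436, -0.101, 0.1113]
tcp_rot: [-1.471, 0.649, -0.649]
wrist_force: [-0.3, 0.9, 0.6]
width: 1.003
```

>>> play_rows(motion=[[[0,-0.1,0],[0,0,-0.23]],[[0,-0.2,0],[0,0,-0.46]],[[0,-0.3,0],[0,0,-0.69]],[[0,-0.3,0],[0,0,-0.92]],[[0,-0.3,0],[0,0,-1]]])

```text
time: 19.4
tool_pos: [0.4435, -0.2208, 0.1111]
tcp_rot: [-1.187, 1.243, -1.243]
wrist_force: [-1.0, -0.2, -1.2]
width: 1.0
```

>>> play_rows(motion=[[[0.00625,-0.12,-0.05],[0,0,-0.2]],[[0.00625,-0.12,-0.1275],[0,0,-0.424]],[[0.00625,-0.12,-0.1275],[0,0,-0.424]],[[0.00625,-0.12,-0.1275],[0,0,-0.424]]])

```text
time: 19.9
tool_pos: [0.4463, -0.2679, 0.0607]
tcp_rot: [-1.01, 1.477, -1.477]
wrist_force: [0.6, -0.2, 0.7]
width: 0.997
```

```bash
python3 - <<'E'
from h import *
look("wrist",["hinge_mid","tray_round"],"w13");st()
s=bot.read_state();R=Ro.from_rotvec(s['tcp_rot']).as_matrix();print(np.round(R,3),np.degrees(np.arctan2(R[1,0],R[0,0])))
E
```

```text
wrist hinge_mid mark 0.87 [ 0.4456 -0.2619  0.0167]
   mask 0.8 11888 med [ 0.4478 -0.2681  0.0225] z [0.018  0.0225 0.0237] rect [ 444.  -266.4] [44.3 80.7] 68.2
      top 11350 rect [ 443.8 -266.8] [43.3 80.6] 68.0 mean [ 0.4458 -0.2682  0.0224]
   mask 0.62 2576 med [ 0.3227 -0.3942  0.0157] z [0.001  0.0157 0.0206] rect [ 345.8 -365. ] [199.1  83.6] 22.2
      top 1371 rect [ 347.1 -347.4] [174.4  80.5] 34.1 mean [ 0.3177 -0.3905  0.0229]
   mask 0.63 22221 med [ 0.4457 -0.2505  0.0028] z [0.0016 0.0028 0.0069] rect [ 440.6 -259.9] [125.9 123.4] 71.4
      top 22016 rect [ 441.  -260.1] [122.1 122.3] 54.4 mean [ 0.4444 -0.2583  0.0034]
{'time': np.float64(20.15), 'tool_pos': array([ 0.4469, -0.2682,  0.0614]), 'tcp_rot': array([-1.0081,  1.4766, -1.4801]), 'wrist_force': array([-0.5635, -0.2491, -0.4255]), 'width': np.float64(1.0004), 'q': array([-0.5882,  0.1171,  2.0737,  0.    ,  0.9487,  1.3557])}
[[-0.365  0.002  0.931]
 [-0.931 -0.001 -0.365]
 [ 0.    -1.     0.002]] -111.38221298293084
```

View pics/w13.png

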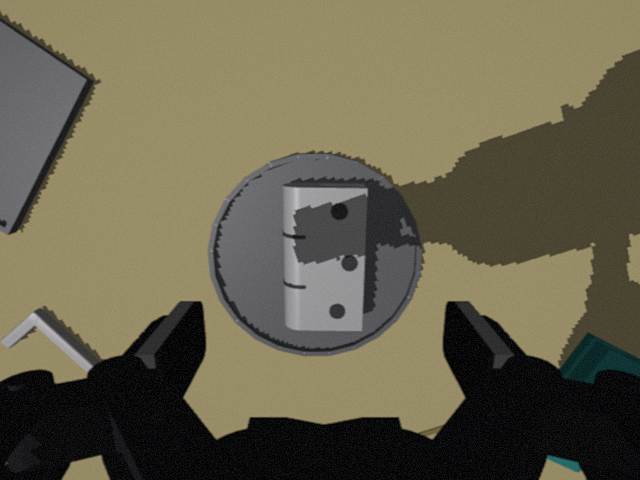

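>>> play_rows(motion=[[[-0.0025,0,-0.08],[0,0,0]],[[-0.0025,0,-0.14],[0,0,0]],[[-0.0025,0,-0.175],[0,0,0]],[[-0.0025,0,-0.1875],[0,0,0]],[[-0.0025,0,-0.1875],[0,0,0]]])

```text
time: 20.78
tool_pos: [0.4454, -0.2682, -0.0145]
tcp_rot: [-1.008, 1.479, -1.48]
wrist_force: [0.2, -0.6, -0.4]
width: 0.998
```

>>> play_rows(motion=[[[0,0,0],[0,0,0]],[[0,0,0],[0,0,0]],[[0,0,0],[0,0,0]],[[0,0,0],[0,0,0]],[[0,0,0],[0,0,0]]], gripper=1, squeeze=40)

```text
time: 21.4
tool_pos: [0.4458, -0.2685, -0.0138]
tcp_rot: [-1.007, 1.478, -1.481]
wrist_force: [-0.5, 0.3, 5.3]
width: 0.5
```

```bash
python3 - <<'E'
from h import *
look("wrist",["hinge_mid"],"w14");st()
E
```

```text
wrist hinge_mid mark 0.87 [ 0.4447 -0.267   0.0148]
   mask 0.76 25768 med [ 0.451  -0.2706  0.0225] z [0.0167 0.0225 0.0236] rect [ 438.3 -266.5] [50.2 92.4] 68.6
      top 24223 rect [ 443.8 -268.2] [43.2 80.6] 68.4 mean [ 0.4479 -0.2703  0.0224]
{'time': np.float64(21.55), 'tool_pos': array([ 0.4459, -0.2686, -0.0138]), 'tcp_rot': array([-1.0074,  1.478 , -1.4808]), 'wrist_force': array([-1.317 ,  0.6404,  5.4933]), 'width': np.float64(0.4993), 'q': array([-5.9000e-01,  2.2540e-01,  2.1171e+00, -1.0000e-04,  7.9740e-01,
        1.3555e+00])}
```

View pics/w14.png

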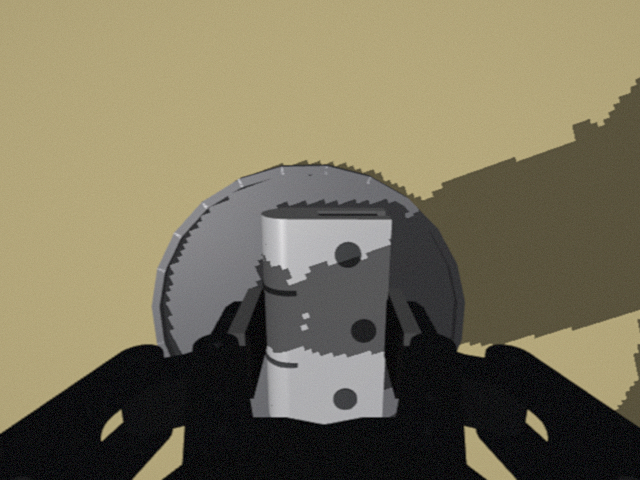

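>>> play_rows(motion=[[[0,0,0.08],[0,0,0]],[[0,0,0.17],[0,0,0]],[[0.07,0.07,0.2],[0,0,0.2]],[[0.14,0.14,0.2],[0,0,0.4]],[[0.21,0.21,0.2],[0,0,0.6]],[[0.28,0.28,0.2],[0,0,0.8]],[[0.35,0.35,0.2],[0,0,1]]])

```text
time: 22.42
tool_pos: [0.5852, -0.1268, 0.0644]
tcp_rot: [-1.378, 0.899, -0.897]
wrist_force: [0.4, -0.9, -1.7]
width: 0.5
```

>>> play_rows(motion=[[[0.06375,0.055,0],[0,0,0.222]],[[0.06375,0.055,0],[0,0,0.222]],[[0.06375,0.055,0],[0,0,0.222]],[[0.06375,0.055,0],[0,0,0.222]]])

```text
time: 22.92
tool_pos: [0.6094, -0.1066, 0.0646]
tcp_rot: [-1.431, 0.771, -0.769]
wrist_force: [0.9, 0.3, -2.2]
width: 0.496
```

```bash
python3 - <<'E'
from h import *
look("wrist",["hinge_mid","tray_oblong"],"w15");st()
snap("side","d15")
E
```

```text
wrist hinge_mid mark 0.79 [ 0.6101 -0.1067  0.0918]
   mask 0.66 25134 med [ 0.6139 -0.1035  0.101 ] z [0.0964 0.101  0.1021] rect [ 607.6 -106.4] [80.2 44.1] 33.3
      top 23976 rect [ 607.8 -106.9] [80.2 43. ] 33.3 mean [ 0.6118 -0.1047  0.1009]
   mask 0.7 21415 med [ 0.6451 -0.0784  0.0028] z [0.0016 0.0028 0.0069] rect [626.8 -93.1] [107.  104.4] 33.9
      top 21322 rect [626.7 -93.5] [107.1 101.5] 33.5 mean [ 0.6421 -0.0818  0.0033]
{'time': np.float64(23.175), 'tool_pos': array([ 0.6103, -0.1065,  0.0653]), 'tcp_rot': array([-1.4304,  0.7692, -0.7692]), 'wrist_force': array([ 0.1606, -0.1483, -1.3276]), 'width': np.float64(0.5006), 'q': array([-0.213 ,  0.2861,  1.8594,  0.    ,  0.9961,  0.7737])}
```

View pics/w15.png

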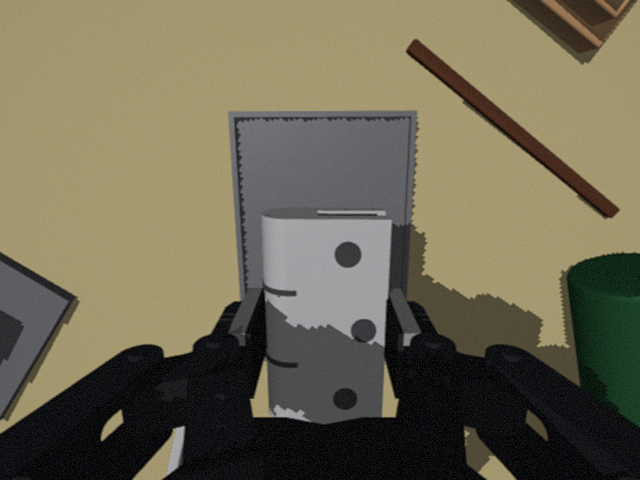

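View pics/d15.png

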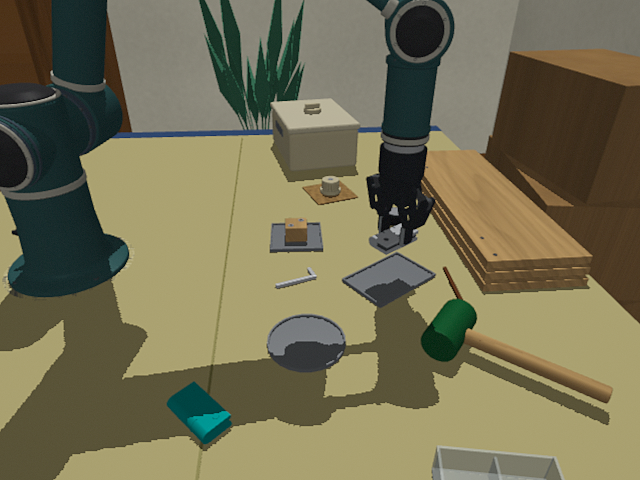

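>>> play_rows(motion=[[[0.0025,0.00375,-0.08],[0,0,0]],[[0.0025,0.00375,-0.15],[0,0,0]],[[0.0025,0.00375,-0.185],[0,0,0]],[[0.0025,0.00375,-0.194],[0,0,0]],[[0.0025,0.00375,-0.198],[0,0,0]],[[0.0025,0.00375,-0.2],[0,0,0]],[[0.0025,0.00375,-0.2],[0,0,0]]])

```text
time: 24.1
tool_pos: [0.6127, -0.1047, -0.0137]
tcp_rot: [-1.43, 0.767, -0.77]
wrist_force: [0.6, -0.5, -0.8]
width: 0.499
```

```bash
python3 - <<'E'
from h import *
look("wrist",["hinge_mid","tray_oblong"],"w16");st()
E
```

```text
wrist hinge_mid mark 0.81 [ 0.6134 -0.1059  0.0131]
   mask 0.64 25523 med [ 0.6171 -0.1016  0.0227] z [0.0176 0.0227 0.0238] rect [ 606.8 -107.8] [90.2 49.8] 33.6
      top 24190 rect [ 610.9 -104.9] [80.2 43.3] 33.4 mean [ 0.6149 -0.1029  0.0226]
   mask 0.88 41412 med [ 0.6488 -0.0736  0.0029] z [0.0017 0.0029 0.0069] rect [617.9 -97.2] [126.5 103.2] 33.4
      top 41333 rect [618.1 -97.6] [126.4 102.4] 33.4 mean [ 0.6448 -0.08    0.0033]
{'time': np.float64(24.35), 'tool_pos': array([ 0.6127, -0.1047, -0.0137]), 'tcp_rot': array([-1.4301,  0.7666, -0.7699]), 'wrist_force': array([ 0.4225, -0.582 ,  3.5483]), 'width': np.float64(0.4951), 'q': array([-0.2093,  0.3858,  1.8973,  0.    ,  0.8564,  0.7763])}
```

>>> play_rows(motion=[[[0,0,-0.0015],[0,0,0]],[[0,0,-0.0015],[0,0,0]]])

```text
time: 24.6
tool_pos: [0.6127, -0.1047, -0.0138]
tcp_rot: [-1.43, 0.767, -0.77]
wrist_force: [-1.1, 0.6, 7.3]
width: 0.498
```

>>> play_rows(motion=[[[0,0,0],[0,0,0]],[[0,0,0],[0,0,0]],[[0,0,0],[0,0,0]],[[0,0,0.04],[0,0,0]],[[0,0,0.15],[0,0,0]],[[0,0,0.3],[0,0,0]],[[0,0,0.3],[0,0,0]]], gripper=0)

```text
time: 25.48
tool_pos: [0.6172, -0.1057, 0.1128]
tcp_rot: [-1.427, 0.757, -0.779]
wrist_force: [0.4, 0.3, 0.5]
width: 0.999
```

```bash
python3 - <<'E'
from h import *
look("wrist",["hinge_mid","tray_oblong"],"w17");st()
look("side",["knob_mid","tray_round"])
look("scene",["knob_mid","tray_round"])
E
```

```text
wrist hinge_mid mark 0.64 [ 0.611  -0.1049  0.0166]
   mask 0.86 7788 med [ 0.6134 -0.1038  0.0226] z [0.0185 0.0226 0.0238] rect [ 607.3 -108.3] [89.1 46.2] 33.3
      top 7469 rect [ 610.4 -105.3] [80.7 43.3] 33.2 mean [ 0.6123 -0.1047  0.0225]
wrist tray_oblong mark 0.28 [ 0.4331 -0.1038  0.0063]
   mask 0.6 21895 med [ 0.6179 -0.0988  0.0029] z [0.0016 0.0029 0.0069] rect [ 608.3 -105.2] [150.7 103.3] 33.7
      top 21770 rect [ 608.2 -105.2] [150.6 100.4] 33.5 mean [ 0.6134 -0.101   0.0033]
{'time': np.float64(25.725), 'tool_pos': array([ 0.6101, -0.1042,  0.103 ]), 'tcp_rot': array([-1.4316,  0.7709, -0.766 ]), 'wrist_force': array([0.0344, 0.4114, 1.7384]), 'width': np.float64(1.0006), 'q': array([-0.2094,  0.2476,  1.8308,  0.    ,  1.0664,  0.7763])}
side knob_mid mark 0.66 [0.5439 0.2779 0.0182]
   mask 0.81 314 med [0.5429 0.262  0.0266] z [0.009  0.0266 0.0395] rect [550.2 273.7] [62.5 49.2] 15.4
      top 109 rect [543.4 274.5] [38.5 41.2] 36.3 mean [0.5441 0.2726 0.0381]
side tray_round mark 0.91 [ 0.4478 -0.2583  0.0011]
   mask 0.76 3680 med [ 0.4419 -0.2654  0.0036] z [0.0019 0.0036 0.0075] rect [ 442.5 -261.8] [123.  123.4] 30.5
      top 3579 rect [ 442.4 -261.8] [122.6 123.7] 28.9 mean [ 0.4421 -0.2638  0.004 ]
scene knob_mid mark 0.8 [0.5423 0.278  0.0221]
scene tray_round mark 0.84 [ 0.4434 -0.2589 -0.0024]
   mask 0.98 2642 med [ 0.4441 -0.2606  0.0029] z [-0.0008  0.0029  0.0072] rect [ 443.8 -260. ] [122.3 123. ] 40.2
      top 2062 rect [ 443.8 -260. ] [122.3 123. ] 40.2 mean [ 0.4439 -0.2606  0.0039]
```

View pics/w17.png

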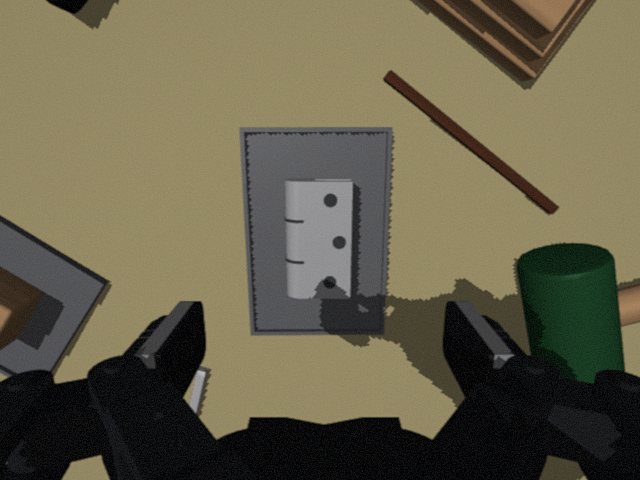

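Hinge lies flat, parallel to and ~2 mm from the oblong tray's middle. Now the knob to the round tray.

>>> play_rows(motion=[[[-0.03,0.14,0],[0,0,0.2]],[[-0.06,0.28,0],[0,0,0.4]],[[-0.09,0.42,0],[0,0,0.6]],[[-0.12,0.56,0],[0,0,0.8]],[[-0.14,0.7,0],[0,0,1]],[[-0.16,0.84,0],[0,0,1]],[[-0.17,0.95875,0],[0,0,1]],[[-0.17,0.95875,-0.08],[0,0,1]],[[-0.17,0.95875,-0.11],[0,0,1]],[[-0.17,0.95875,-0.11],[0,0,1]]])

```text
time: 27.48
tool_pos: [0.5425, 0.278, 0.0592]
tcp_rot: [-1.567, 0.16, -0.156]
wrist_force: [0.0, -0.6, -0.1]
width: 0.997
```

```bash
python3 - <<'E'
from h import *
look("wrist",["knob_mid","pad"],"w18");st()
E
```

```text
wrist knob_mid mark 0.81 [0.5427 0.28   0.0234]
   mask 0.92 7834 med [0.5443 0.286  0.0374] z [0.0119 0.0374 0.0387] rect [540.  277.9] [61.4 51.9] 43.2
      top 5797 rect [543.3 280.2] [42.8 43. ] 30.5 mean [0.5435 0.2812 0.0377]
   mask 0.5 27454 med [0.5431 0.2901 0.0037] z [0.0026 0.0037 0.0048] rect [541.1 277.6] [112.9 112.9] 17.8
      top 27434 rect [541.2 277.6] [112.8 112.8] 17.8 mean [0.5419 0.2844 0.0037]
   mask 0.71 26937 med [0.5432 0.29   0.0037] z [0.0026 0.0037 0.0048] rect [541.4 277.7] [112.3 112.6] 17.9
      top 26935 rect [541.3 277.8] [112.3 112.4] 17.9 mean [0.542  0.2843 0.0037]
{'time': np.float64(27.725), 'tool_pos': array([0.5447, 0.2788, 0.0619]), 'tcp_rot': array([-1.5639,  0.1566, -0.1595]), 'wrist_force': array([-0.9695,  0.2184, -0.5323]), 'width': np.float64(1.0025), 'q': array([0.4324, 0.2756, 1.8801, 0.    , 0.9837, 0.6337])}
```

View pics/w18.png

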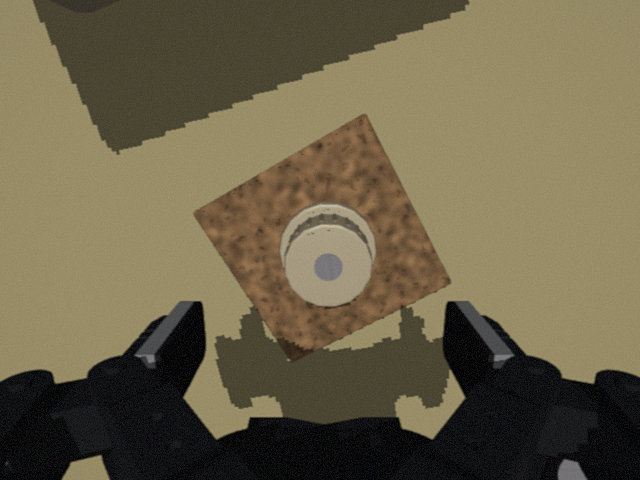

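>>> play_rows(motion=[[[0,0.001,-0.08],[0,0,0]],[[0,0.001,-0.135],[0,0,0]],[[0,0.001,-0.16],[0,0,0]],[[0,0.001,-0.166],[0,0,0]],[[0,0.001,-0.166],[0,0,0]]])

```text
time: 28.35
tool_pos: [0.5444, 0.2797, -0.0049]
tcp_rot: [-1.564, 0.156, -0.158]
wrist_force: [0.7, -0.6, 0.3]
width: 1.001
```

>>> play_rows(motion=[[[0,0,0],[0,0,0]],[[0,0,0],[0,0,0]],[[0,0,0],[0,0,0]],[[0,0,0],[0,0,0]],[[0,0,0],[0,0,0]]], gripper=1, squeeze=35)

```text
time: 28.98
tool_pos: [0.5443, 0.2797, -0.0049]
tcp_rot: [-1.564, 0.156, -0.158]
wrist_force: [0.1, 0.1, 6.7]
width: 0.501
```

>>> play_rows(motion=[[[0,0,0.08],[0,0,0]],[[0,0,0.18],[0,0,0]],[[-0.02,-0.12,0.22],[0,0,0]],[[-0.04,-0.26,0.22],[0,0,0]],[[-0.07,-0.4,0.22],[0,0,0]],[[-0.095,-0.55,0.22],[0,0,0]],[[-0.12,-0.7,0.22],[0,0,0]]])

```text
time: 29.85
tool_pos: [0.4946, -0.0022, 0.0818]
tcp_rot: [-1.565, 0.157, -0.157]
wrist_force: [0.4, -0.2, -0.6]
width: 0.499
```

>>> play_rows(motion=[[[-0.03,-0.14,0],[0,0,0]],[[-0.055,-0.28,0],[0,0,0]],[[-0.08,-0.42,0],[0,0,0]],[[-0.11,-0.55,0],[0,0,0]],[[-0.129,-0.6485,0],[0,0,0]],[[-0.129,-0.6485,0],[0,0,0]],[[-0.129,-0.6485,0],[0,0,0]],[[-0.129,-0.6485,0],[0,0,0]]])

```text
time: 30.85
tool_pos: [0.4439, -0.2587, 0.0818]
tcp_rot: [-1.564, 0.157, -0.156]
wrist_force: [-0.8, 0.6, -0.8]
width: 0.504
```

```bash
python3 - <<'E'
from h import *
look("wrist",["knob_mid","tray_round"],"w19");st()
snap("side","d19")
E
```

```text
wrist knob_mid mark 0.84 [ 0.4435 -0.2578  0.1081]
   mask 0.87 16330 med [ 0.4439 -0.2508  0.124 ] z [0.0984 0.124  0.1253] rect [ 434.5 -300.3] [139.3  84.6] 79.9
      top 11924 rect [ 442.8 -258.1] [43.4 43.9] 18.4 mean [ 0.443  -0.2564  0.1243]
wrist tray_round mark 0.59 [ 0.4386 -0.2609 -0.0012]
   mask 0.79 19076 med [ 0.4468 -0.2401  0.0028] z [0.0016 0.0028 0.0068] rect [ 443.2 -246.4] [ 94.8 126.3] 79.1
      top 18892 rect [ 443.  -245.9] [ 94.  124.3] 79.3 mean [ 0.4442 -0.2409  0.0036]
{'time': np.float64(31.1), 'tool_pos': array([ 0.4442, -0.2593,  0.0822]), 'tcp_rot': array([-1.5651,  0.1562, -0.1563]), 'wrist_force': array([ 0.0208,  0.4397, -0.9452]), 'width': np.float64(0.5045), 'q': array([-5.7680e-01,  7.9600e-02,  2.0705e+00,  1.0000e-04,  9.9140e-01,
       -3.7780e-01])}
```

View pics/w19.png

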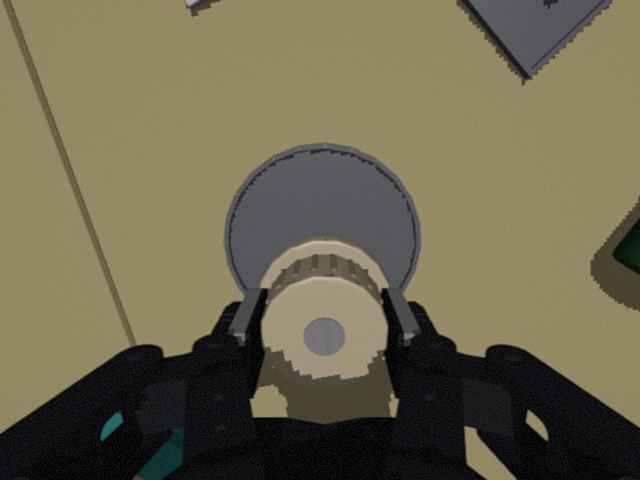

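View pics/d19.png

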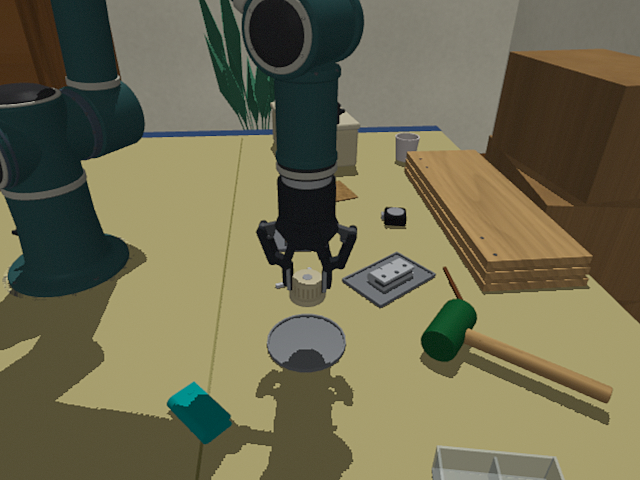

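>>> play_rows(motion=[[[-0.0025,-0.00375,-0.1],[0,0,0]],[[-0.0025,-0.00375,-0.175],[0,0,0]],[[-0.0025,-0.00375,-0.205],[0,0,0]],[[-0.0025,-0.00375,-0.216],[0,0,0]],[[-0.0025,-0.00375,-0.221],[0,0,0]],[[-0.0025,-0.00375,-0.224],[0,0,0]],[[-0.0025,-0.00375,-0.224],[0,0,0]]])

```text
time: 32.02
tool_pos: [0.444, -0.2621, -0.0059]
tcp_rot: [-1.566, 0.156, -0.159]
wrist_force: [-0.7, 1.4, 5.0]
width: 0.501
```

```bash
python3 - <<'E'
from h import *
look("wrist",["knob_mid","tray_round"]);look("side",["knob_mid","tray_round"],"d20");st()
E
```

```text
wrist knob_mid mark 0.94 [ 0.4435 -0.2644  0.0213]
   mask 0.67 16161 med [ 0.4439 -0.2539  0.0364] z [0.0109 0.0364 0.0376] rect [ 439.9 -266.6] [65.2 50.8] 70.8
      top 11906 rect [ 442.8 -261.5] [43.4 42.8] 78.1 mean [ 0.443  -0.2598  0.0366]
   mask 0.86 39074 med [ 0.4435 -0.2362  0.0028] z [0.0017 0.0028 0.0069] rect [ 442.3 -259.1] [118.9 121.7] 29.6
      top 38998 rect [ 439.9 -258.8] [121.7 118.9] 41.1 mean [ 0.4433 -0.2444  0.0033]
side knob_mid mark 0.6 [ 0.4414 -0.2612  0.0183]
   mask 0.7 959 med [ 0.4428 -0.2775  0.0322] z [0.0082 0.0322 0.0385] rect [ 444.5 -267.5] [47.6 47.5] 50.3
      top 478 rect [ 442.8 -264.2] [46.1 39.7] 84.3 mean [ 0.4435 -0.266   0.0371]
side tray_round mark 0.86 [ 0.447  -0.2602  0.0033]
   mask 0.75 2206 med [ 0.4357 -0.2842  0.0037] z [0.002  0.0037 0.0076] rect [ 442.  -262.5] [121.8 121. ] 84.4
      top 2130 rect [ 442.  -262.5] [121.8 121. ] 84.4 mean [ 0.4394 -0.2783  0.0042]
{'time': np.float64(32.525), 'tool_pos': array([ 0.444 , -0.2622, -0.0059]), 'tcp_rot': array([-1.5661,  0.1557, -0.1588]), 'wrist_force': array([-1.8129,  0.0598,  6.7829]), 'width': np.float64(0.5036), 'q': array([-0.5817,  0.2045,  2.1243,  0.    ,  0.8106, -0.3814])}
```

Seated within ~2 mm of the middle; release and retreat.

>>> play_rows(motion=[[[0,0,0],[0,0,0]],[[0,0,0],[0,0,0]],[[0,0,0],[0,0,0]],[[0,0,0.04],[0,0,0]],[[0,0,0.15],[0,0,0]],[[0,0,0.3],[0,0,0]],[[0,0,0.45],[0,0,0]],[[0,0,0.5],[0,0,0]],[[0,0,0.5],[0,0,0]]], gripper=0)

```text
time: 33.65
tool_pos: [0.4446, -0.2626, 0.1962]
tcp_rot: [-1.568, 0.153, -0.162]
wrist_force: [-0.5, 0.2, -0.2]
width: 0.998
```

```bash
python3 - <<'E'
from h import *
look("wrist",["knob_mid","tray_round"],"w21")
look("side",["knob_mid","block_mid","hinge_mid","tray_round","tray_square","tray_oblong"],"d21")
snap("scene","s21");st()
a=cv2.imread("pics/s12.png")
E
```

```text
wrist knob_mid mark 0.85 [ 0.4389 -0.2646  0.0208]
   mask 0.59 2859 med [ 0.4431 -0.2571  0.0364] z [0.0107 0.0364 0.0378] rect [ 441.9 -259.3] [52. 48.] 4.5
      top 2125 rect [ 442.4 -261.6] [42.8 42.4] 79.6 mean [ 0.4426 -0.2611  0.0367]
   mask 0.93 11458 med [ 0.4397 -0.2549  0.0029] z [0.0015 0.0029 0.0069] rect [ 441.  -261.8] [121.4 124.1] 37.2
      top 11366 rect [ 440.7 -260.6] [121.5 121.5] 25.6 mean [ 0.4404 -0.258   0.0033]
side knob_mid mark 0.73 [ 0.4411 -0.2616  0.0212]
   mask 0.6 1023 med [ 0.4432 -0.2766  0.0308] z [0.0076 0.0308 0.0385] rect [ 444.7 -266.3] [52.4 48.1] 22.5
      top 484 rect [ 444.  -263.9] [43.2 41.8] 51.5 mean [ 0.4439 -0.2661  0.0371]
side block_mid mark 0.61 [0.4443 0.0638 0.0218]
   mask 0.75 502 med [0.4449 0.039  0.0311] z [0.0064 0.0311 0.0385] rect [445.5  82.5] [97.9 48. ] 85.7
      top 240 rect [445.6  56.8] [44.6 43.9] 86.2 mean [0.4457 0.0536 0.0372]
side hinge_mid mark 0.87 [ 0.6171 -0.1032  0.0154]
side hinge_mid mark 0.69 [ 0.2925 -0.3862  0.0104]
side hinge_mid mark 0.29 [ 0.4373 -0.1025  0.0068]
   mask 0.9 2270 med [ 0.2961
[... 788 characters left out ...]
med [0.4458 0.0389 0.004 ] z [0.0021 0.004  0.0077] rect [444.6  58.7] [113.2 110. ] 87.9
      top 960 rect [444.6  58.7] [113.2 110. ] 87.9 mean [0.4451 0.0478 0.0043]
side tray_oblong mark 0.61 [ 6.146e-01 -1.080e-01  5.000e-04]
   mask 0.55 1785 med [ 0.5979 -0.1197  0.0039] z [0.002  0.0039 0.0079] rect [ 609.6 -106.4] [153.  103.6] 33.9
      top 1705 rect [ 609.6 -106.4] [153.  103.6] 33.9 mean [ 0.6047 -0.1152  0.0045]
{'time': np.float64(34.6), 'tool_pos': array([ 0.443 , -0.2615,  0.1927]), 'tcp_rot': array([-1.5652,  0.1572, -0.1574]), 'wrist_force': array([-0.0181,  0.1376,  0.5726]), 'width': np.float64(0.9952), 'q': array([-0.5817, -0.0295,  1.9629, -0.    ,  1.2081, -0.3814])}
```

View pics/w21.png

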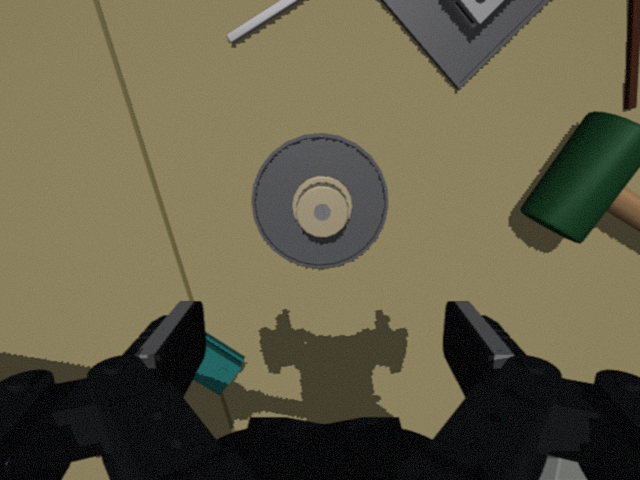

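View pics/d21.png

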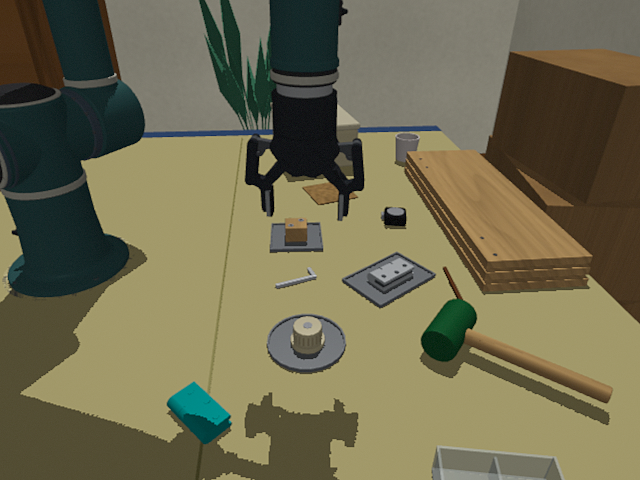

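View pics/s21.png

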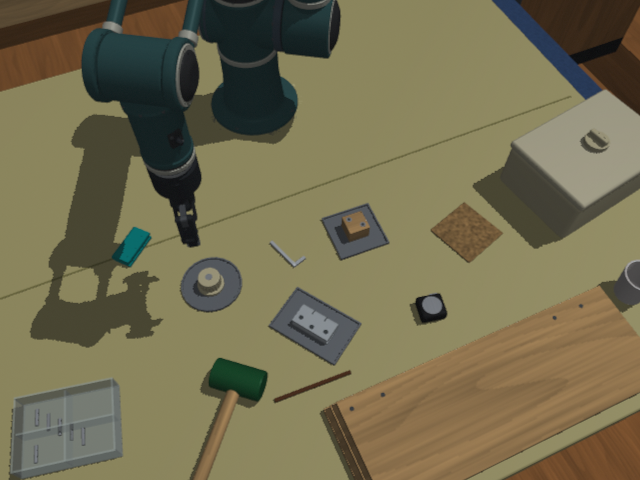

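Scene view: the knob is in the round tray (210,280), the block in the square (355,225) and the hinge in the oblong (315,322). The pad is empty, and the bystanders are where they began. Handing in.

```bash
python3 - <<'E'
from workcell import bot
print(bot.finish_job())
E
```

```text
the job is handed in; nothing more can be done
None
```

All three parts are in their own trays, and the job is handed in at about 34.6 s of robot time. I parked the knob near the middle of the cork pad, then moved the block to the square tray, the hinge to the oblong tray, and the knob to the round tray. No tray ever held two parts.

**Final position:** The last pictures show each part flat and about 1–2 mm from its tray's middle. The hinge is within about 0.5° of the tray's long axis. The pad is empty. The hex key, mallet and tape look unmoved in the pictures; I did not measure them again.

**Failed grasp:** My first try at the knob shut the fingers on its top with about 10 N upward force. The real fingertips end about 21–23 mm short of the reported tool point. I measured that from the wrist camera's depth and lowered the later grasps to match. The knob's position was unchanged and the retry held.

**Disagreements:** Position estimates differ between cameras by about 1–3 mm, so the centring is only known to that level. The networks also gave a few wrong marks, which I left out after checking them against the pictures.

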